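Load the grating plate with the lifter

ROBOT

A 7-joint arm with a two-finger parallel gripper is mounted at the origin on the work surface. World frame = base frame: x ahead of the robot, y to its left, z up, the work surface at z = 0. Lengths are in m, angles in degrees, forces in N, time in s.
With the tool pointing down it reaches from about 0.425 to 0.975 m from the base axis. Payload 16.7 kg.
Tool frame: the origin (TCP) lies on the centre line of the jaws, within the pads' length; the fingertips stand 22 mm ahead of it and the grasp point (between the pads) lies 3 mm ahead of it; z points along the fingers, x is the direction in which the jaws open and shut, and the axes are right-handed (so a half turn about z gives the same grasp; the last joint's range is limited). The gripper opens to 85 mm and grips with 20 to 120 N. Pads are 22 mm wide; open, the fingers measure 114 mm over their backs; the gripper's body (76 mm by 85 mm) begins 54 mm behind the grasp point. The pads swing forward as they close: fully open they stand 13 mm farther back than shut.
Start: joints at [56.35, 24.414, 4.234, 92.017, -1.954, 63.644, -3.845], TCP at [0.286, -0.611, 0.253] pointing down, gripper open.
Joint ranges: [-163.25, 163.25], [-28.42, 122.38], [-70.27, 78.77], [12.13, 141.07], [-58.53, 238.53], [9.26, 117.41], [-156.51, 156.51]. Speed limits (degrees/s): [108.29, 108.29, 136.94, 136.94, 172.46, 172.46, 172.46].

INTERFACE

Orientations are given as [roll, pitch, yaw] about the fixed x, y, z axes, in that order (R = Rz(yaw) Ry(pitch) Rx(roll)).
In Python, from cell import arm gives the robot as it stands.
- The arm moves only by the tool play_rows, never from a script. Its argument "increments" is a list of rows, each a list of 7 numbers: the turn, a rotation vector about the tool's x, y, z in degrees, then the shift along the tool's x, y, z in cm, then the closure, from 0 (fully open) to 1 (shut). A call has 1 to 5 rows; each row is the pose to reach, as a shift and turn from the pose commanded when the call began, along the tool's axes at that moment; what a row does not reach only later rows make up. A row lasts 1/10 s, in which the tool goes at most 50 mm and 8.59 degrees, less where a joint would pass 70% of its speed; a pose out of reach is approached as far as the arm can. A call with a gripper value outside its range is refused whole. The fingers move at their own pace and stop on an object; "squeeze" is the grip in N (left out, the last holds). Time passes only in rows, so rows that repeat a pose let the fingers close. It gives the time, the measured TCP pose, the force and the opening at its end, in the units of the state.
- arm.observe(): the state, without advancing time (a new reading comes with each control period).
- arm.snapshot(name): name is "scene" or "top" or "wrist"; returns a dict with "img" (420x560x3 uint8, red, green, blue), "z_map" (420x560 float32, m along the optical axis (not along the pixel's ray), 0 where there is no reading), "fx", "fy", "cx", "cy" (pixels), "k1" (the pictures are not rectified: a ray, as slopes to the right and down, at radius r is drawn at 1 + k1 r^2 times it, then the intrinsics apply), "world_from_camera" (4x4, takes a point from camera to world coordinates). Camera axes: x right, y up, looking along -z (the intrinsics and any distortion apply to the point x, -y, -z); pixel columns grow to the right and rows downward; lengths in m; the calibration is good to about 2 mm. A picture is of the moment at which its call begins.
- arm.close_job(): hands the job in, once; it reports no verdict.
The state is a dict: "clock": time; "joint_positions": joint angles; "joint_vel": joint speeds; "joint_torque": joint torques, N m; "tcp_pos": TCP position; "ee_rot": TCP orientation; "wrist_force": force on the tool from outside, world axes, zero at the start; "wrist_torque": the same for the moment, N m; "gripper_width": opening from 0.0 (shut) to 1.0 (fully open).
Only numpy, scipy, OpenCV 4.12 (cv2) and the standard library are available. Lean on these libraries where they do the work, as an engineer would, in place of code of your own. Each camera call takes 0.05 s, during which the arm holds its last target.

TASK

The sharp grating plate lies on the blade of the lifter: pick the lifter up by its handle and carry the plate level on the blade to the plate holder of the grating machine, never touching the plate with the gripper. Lower the blade between the two ledges so that the plate stays lying on them in front of the bay, draw the blade out, then push the plate's upright flange with the blade's tip until the plate is fully home, wherever the adjustable end stop is set, and pressed against it with a firm but gentle push (about a kilogram's weight, never two). Then stand the lifter back on the table, clear of the machine, and leave the fruit and the box grater alone.

Things in the scene. Friction and masses are not known exactly. Their poses are not given: they have to be found in the camera images.
- lifter_grip (a point): Where to grasp the lifter: in its black handle (100 long, 18 wide, 22 high, middle 10 mm behind this point), half-way up, 60 mm above the lifter's underside. x towards the blade's tip, y left, z up. The lifter (0.22 kg) stands on its blade and on a heel 54 mm behind this point (foot 44 wide), handle level.
- lifter_tip (a point): Middle of the front edge of the lifter's flat steel blade (75 long, 36 wide, 4 thick), half-way up its thickness: 120 mm ahead of lifter_grip and 58 mm lower. Same axes.
- plate_center (a point): Centre of the flat part of the sharp steel grating plate: 56 long (x), 80 wide (y), 5 thick, about 0.13 kg. It starts flat on the blade, overhanging both sides. x points to its plain front edge, 28 mm ahead. Along the rear edge stands an upright push flange 60 wide, 4 thick, top 20 mm above the plate's underside, rear face 28 mm behind this point.
- plate_front (a point): Middle of the plate's front edge, half-way up its 5 mm thickness, 28 mm ahead of plate_center.
- plate: The grating plate; origin at the centre of its underside, axes as plate_center.
- lifter: The lifter; origin on its underside, 10 mm ahead of lifter_grip and 60 mm below it, same axes.
- holder: Fixed plate holder of the grating machine, 71 mm high; origin on the table. x: the way the plate is pushed in. Two level ledges, tops 45 mm up, run from x = 25 to 180 mm, each 24 to 52 mm from the middle line; the gap between is 48 wide, open to -x, its floor 8 mm up. Two feet reach 76 mm from the middle line near x = 40, 14 mm high.
- ledges (a point): Middle of where the plate is to be laid, in front of the bay: on the middle line, level with the ledges' tops, 68 mm ahead of the holder's origin, 45 mm above the table. Axes as the holder.
- bay (a point): plate_center when home with the stop right back: 76 mm ahead of ledges, 2.5 mm higher; up to 26 mm short of it with the stop set nearer. Cheeks 83 apart start 52 ahead of ledges (flare from 31 ahead, 105 wide); lips 7 above the ledges leave 71 free. Side springs resist, up to 14 N, as the plate's front edge comes 55 to 70 ahead of ledges; beyond, they rub with 2 to 7 N and hold it.
- end_stop: Grey block that carries the adjustable end stop: a rigid steel bar 70 wide, 16 high, 8 thick, across the bay, facing the plate's front edge. The bar was clamped by the last user at an unknown place in its 26 mm of travel (its face 104 to 78 mm ahead of ledges) and does not give. Origin: middle of the block's lower near edge, 114 mm ahead of ledges. Axes as the holder.
- apple_a: Red apple, 68 mm wide, 60 high, origin under its centre; leave alone.
- apple_b: Green apple, 64 mm wide, 56 high, origin under its centre; leave alone.
- box_grater: Steel box grater, 90 x 100 mm, 227 high, origin under its centre; leave alone.
Things that resemble listed ones, but are neither listed nor needed, are in the scene too. Leave any blue or pink look-alike of the lifter alone.

How it is judged (in metres and radians):
On the way, in this order (a step that is already met when the one before it is completed fails the run):
1. the plate is carried level on the lifter's blade, clear of the table (height (world z) of plate above 0.05 m and contact force between lifter and plate above 0.3 N and contact force between plate and holder below 0.05 N and angle between plate's own z axis and vertical below 0.2 rad), for 0.3 s.
2. the plate lies flat on the ledges in front of the bay, free of the lifter (contact force between lifter and plate below 0.05 N and contact force between plate and holder above 0.3 N and angle between plate's own z axis and vertical below 0.08 rad and x of plate_center in the frame of bay below -0.04 m), for 0.2 s.
3. the lifter presses the plate against the end stop with more than 2 N (contact force between lifter and plate above 3 N and contact force between plate and end_stop above 2 N), for 0.2 s.
At the end, for the whole second after the job is handed in: The plate lies flat and straight (0.06 rad) in the bay, its centre at most 28.5 mm short of the bay point and 2 mm beyond it, 4 mm sideways, 3 mm up; the lifter stands upright (0.08 rad) on the table on blade and heel, released, at rest, touching neither holder nor plate (x of plate_center in the frame of bay between -0.0285 and 0.002 m and y of plate_center in the frame of bay between -0.004 and 0.004 m and z of plate_center in the frame of bay below 0.003 m and angle between the x axis of plate and the x axis of holder, either way round below 0.06 rad and angle between plate's own z axis and vertical below 0.06 rad and height (world z) of lifter below 0.006 m and angle between lifter's own z axis and vertical below 0.08 rad and contact force between lifter and holder below 0.05 N and contact force between lifter and plate below 0.05 N and linear speed of each of lifter, plate below 0.01 m/s).
It fails at once if the plate is tilted more than 0.26 rad (15 degrees) (angle between plate's own z axis and vertical above 0.26 rad).
It fails at once if fingers or arm touch the sharp plate (contact force between any of the fingers, the arm and plate above 0.5 N).
It fails at once if the plate is rammed: more than 20 N between plate and end stop (contact force between plate and end_stop above 20 N).
It fails at once if the lifter is rammed into the holder (more than 25 N) (contact force between lifter and holder above 25 N).
It fails at once if fruit or box grater moved more than 15 mm (distance of any of apple_a, apple_b, box_grater from where it was at the start of the episode above 0.015 m).
It also fails if it takes over 72 s, if anything falls off the work surface, if the arm or the gripper's body presses on something with over 40 N, if the wrist force passes 120 N, or if a joint passes its speed limit or range.

## Working session

There is one attempt and no reset: what is moved stays moved. The work goes in short steps, Python scripts to look and compute and a tool call to move; the robot and the scene stay as the last step left them, time stands still between calls to the robot, and variables do not carry over. Pictures are saved under pics/ and viewed, and the job is handed in when it is done.

Besides the shell and the picture viewer there is one more tool, called after ">>>" as name(argument=value, ...), one argument or row to a line, values as JSON. play_rows: Moves the arm, as the interface text tells. Its arguments: {"type":"object","properties":{"increments":{"type":"array","items":{"type":"array","items":{"type":"number"}}},"squeeze":{"type":"number"}},"required":["increments"]}

```bash
ls; mkdir -p pics; cat > h.py <<'E'
import numpy as np, cv2
from cell import arm
def snap(n,f=None):
    s=arm.snapshot(n)
    np.savez('last_%s.npz'%n,**s)
    if f: cv2.imwrite('pics/'+f,s['img'][:,:,::-1])
    return s
def load(n): 
    d=np.load('last_%s.npz'%n); return {k:d[k] for k in d}
def cloud(s):
    z=s['z_map'].astype(float);H,W=z.shape
    u,v=np.meshgrid(np.arange(W),np.arange(H))
    K=np.array([[s['fx'],0,s['cx']],[0,s['fy'],s['cy']],[0,0,1]],float)
    p=cv2.undistortPoints(np.stack([u,v],-1).reshape(-1,1,2).astype(float),K,np.array([float(s['k1']),0,0,0])).reshape(H,W,2)
    P=np.stack([p[...,0]*z,-p[...,1]*z,-z,np.ones_like(z)],-1)
    w=P@np.array(s['world_from_camera']).T
    w=w[...,:3]; w[z==0]=np.nan
    return w
E
python3 - <<'E'
from h import *
s=snap('scene','s0.png');t=snap('top','t0.png')
for x in(s,t):print(x['fx'],x['k1'],np.round(x['world_from_camera'],3))
print(arm.observe())
E
```

```text
pics
437.4437919959694 -0.0896931076796456 [[ 0.675 -0.486  0.555  1.168]
 [ 0.738  0.457 -0.497 -0.556]
 [-0.012  0.745  0.667  0.791]
 [ 0.     0.     0.     1.   ]]
514.2808779880618 -0.17831559931664562 [[ 0.004  0.996 -0.089  0.446]
 [-1.     0.004  0.008  0.002]
 [ 0.008  0.089  0.996  1.509]
 [ 0.     0.     0.     1.   ]]
{'clock': 0.1, 'joint_positions': array([56.34816827, 24.44544239,  4.23061241, 92.05065983, -1.95356544,
       63.64214803, -3.84464976]), 'joint_vel': array([ 0.02665695, -0.08679561,  0.08435935, -0.19980733, -0.05828914,
        0.04073356, -0.04551233]), 'joint_torque': array([ 1.05832180e-02, -9.51537323e+01,  3.77139911e+00, -4.64405429e+01,
        1.95028883e-02,  6.59915357e-03, -1.46721081e-04]), 'tcp_pos': array([ 0.2860194 , -0.61101365,  0.25267137]), 'ee_rot': array([ 1.79995545e+02,  6.59802119e-02, -6.49150074e+01]), 'wrist_force': array([-0.36302667,  0.33780199, -0.31448952]), 'wrist_torque': array([ 0.06315515,  0.0293307 , -0.02859546]), 'gripper_width': 1.0048470203856024}
```

View pics/s0.png

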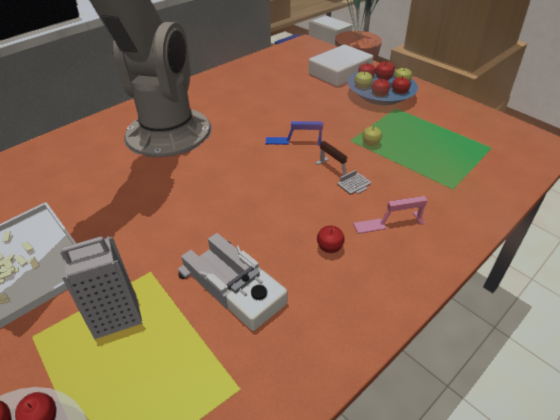

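View pics/t0.png

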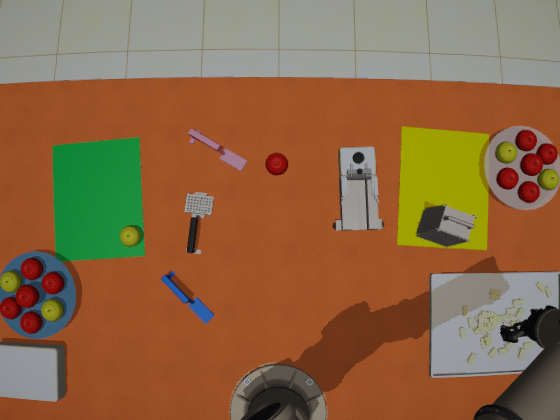

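The lifter with black handle and plate is at top image (195,222). Blue (187,297) and pink (217,148) are the look-alikes. The holder is at (358,190), with its feet at row 225. I'll confirm in enlarged crops.

```bash
python3 - <<'E'
from h import *
t=load('top');s=load('scene')
a=cv2.resize(t['img'][185:265,165:235],None,fx=6,fy=6,interpolation=cv2.INTER_NEAREST)
b=cv2.resize(t['img'][140:240,320:395],None,fx=4.8,fy=4.8,interpolation=cv2.INTER_NEAREST)
c=np.zeros((480,800,3),np.uint8);c[:,:a.shape[1]]=a;c[:,430:430+b.shape[1]]=b[:480,:370]
cv2.imwrite('pics/c0.png',c[:,:,::-1])
a=cv2.resize(s['img'][130:210,300:400],None,fx=4,fy=4);b=cv2.resize(s['img'][225:330,170:300],None,fx=3,fy=3)
c=np.zeros((320,800,3),np.uint8);c[:,:400]=a;c[:315,405:795]=b
cv2.imwrite('pics/c1.png',c[:,:,::-1])
for n,d in(('top',t),('scene',s)):
    w=cloud(d); np.save(n+'_w.npy',w)
w=np.load('top_w.npy')
print(np.round(w[[300,120,200],[300,300,100]],4))
img=t['img'].astype(int)
# plate
m=np.zeros(w.shape[:2],bool);m[185:265,165:235]=1
for lo,hi in((.006,.02),(.02,.035),(.035,.05),(.05,.075),(.075,.12)):
    k=m&(w[...,2]>lo)&(w[...,2]<hi); 
    if k.sum()>5:
        p=w[k]; print('L',lo,k.sum(),p.mean(0).round(4),p.min(0).round(4),p.max(0).round(4),cv2.minAreaRect(p[:,:2].astype(np.float32)*1000))
m[:]=0;m[140:240,325:392]=1
for lo,hi in((.006,.012),(.012,.018),(.03,.042),(.042,.048),(.048,.056),(.056,.068),(.068,.075),(.075,.2)):
    k=m&(w[...,2]>lo)&(w[...,2]<hi)
    if k.sum()>5:
        p=w[k]; print('H',lo,k.sum(),p.mean(0).round(4),p.min(0).round(4),p.max(0).round(4),cv2.minAreaRect(p[:,:2].astype(np.float32)*1000))
E
```

```text
[[ 3.272e-01 -6.360e-02  1.000e-04]
 [ 8.622e-01 -6.300e-02  5.600e-03]
 [ 6.188e-01  5.386e-01  9.000e-04]]
L 0.006 761 [0.5833 0.2324 0.0095] [0.4305 0.1293 0.006 ] [0.6635 0.337  0.02  ] ((547.3788452148438, 233.20225524902344), (233.5325469970703, 206.19859313964844), 0.4706147313117981)
L 0.02 37 [0.5701 0.2375 0.0253] [0.4653 0.2085 0.0203] [0.5847 0.2676 0.0333] ((530.37451171875, 228.2307891845703), (121.53206634521484, 56.8895263671875), 10.839138984680176)
L 0.05 222 [0.5122 0.2432 0.069 ] [0.4645 0.2307 0.0504] [0.5638 0.2579 0.075 ] ((513.467041015625, 244.09983825683594), (19.821533203125, 100.22036743164062), 82.65689849853516)
L 0.075 36 [0.5149 0.2443 0.0766] [0.4645 0.2342 0.0751] [0.5599 0.2556 0.0788] ((512.2115478515625, 243.50274658203125), (15.152366638183594, 94.84809112548828), 83.3870620727539)
H 0.006 749 [ 0.6198 -0.2342  0.0085] [ 0.5056 -0.3364  0.006 ] [ 0.8029 -0.1362  0.012 ] ((654.2536010742188, -235.9207763671875), (198.6685791015625, 298.2784729003906), 89.46221160888672)
H 0.012 226 [ 0.6002 -0.2276  0.0141] [ 0.5316 -0.3083  0.012 ] [ 0.7943 -0.15
[... 373 characters left out ...]
73  -0.1747  0.048 ] ((652.9691162109375, -230.70957946777344), (238.27072143554688, 106.74560546875), 2.068906545639038)
H 0.048 846 [ 0.6896 -0.2296  0.0518] [ 0.5324 -0.2876  0.048 ] [ 0.7717 -0.1762  0.056 ] ((652.6619873046875, -230.93565368652344), (237.37484741210938, 109.70825958251953), 2.5512077808380127)
H 0.056 535 [ 0.6967 -0.2279  0.0608] [ 0.5834 -0.2844  0.056 ] [ 0.7661 -0.1762  0.0679] ((675.309326171875, -229.10214233398438), (182.15802001953125, 106.88678741455078), 1.7172123193740845)
H 0.068 75 [ 0.7077 -0.2285  0.0704] [ 0.66   -0.2743  0.0681] [ 0.7518 -0.1768  0.0749] ((708.9068603515625, -232.4444122314453), (98.85425567626953, 82.45072937011719), 80.42695617675781)
```

View pics/c0.png

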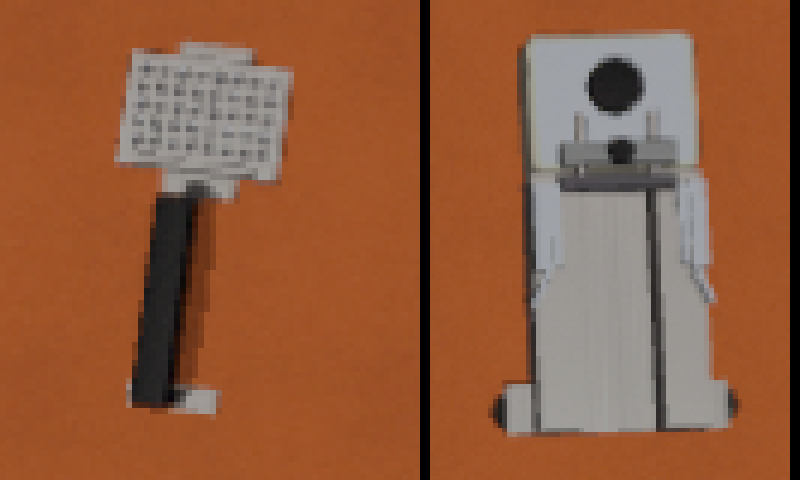

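View pics/c1.png

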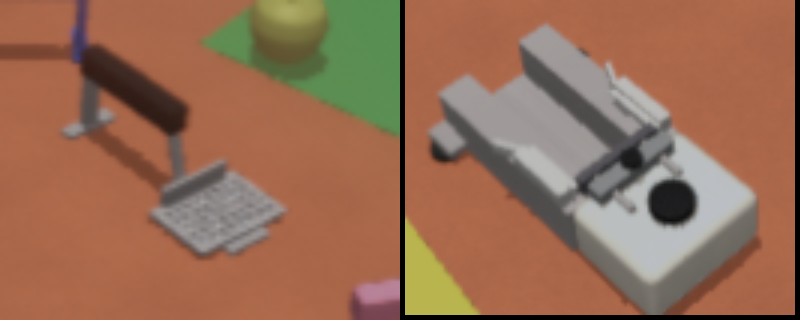

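The crops show the black-handled lifter. The plate's perforated face and its flange sit at the handle end, with the tip sticking out ahead. The holder is open towards the robot. Next I'll check the wrist camera geometry.

```bash
cat >> h.py <<'E'
from scipy.spatial.transform import Rotation as R
def row(target_pos,target_rpy):
    """print turn (deg) and shift (cm) in tool axes from present measured pose"""
    o=arm.observe(); R0=R.from_euler('xyz',o['ee_rot'],degrees=True); R1=R.from_euler('xyz',target_rpy,degrees=True)
    print('turn',(R0.inv()*R1).as_rotvec(degrees=True).round(2),'shift cm',(R0.inv().apply(np.array(target_pos)-o['tcp_pos'])*100).round(2),'from',o['tcp_pos'].round(4),o['ee_rot'].round(2),'t',round(o['clock'],2),'F',o['wrist_force'].round(1))
E
python3 - <<'E'
from h import *
s=snap('wrist','w0.png');o=arm.observe()
T=np.eye(4);T[:3,:3]=R.from_euler('xyz',o['ee_rot'],degrees=True).as_matrix();T[:3,3]=o['tcp_pos']
print((np.linalg.inv(T)@s['world_from_camera']).round(3),s['fx'],s['k1'])
# look at holder; camera yaw options
for yaw in(-90,90,0,180):row([.56,-.23,.33],[180,0,yaw])
E
```

```text
[[ 1.    -0.001  0.001 -0.001]
 [-0.    -0.952 -0.306 -0.079]
 [ 0.001  0.306 -0.952 -0.121]
 [ 0.     0.     0.     1.   ]] 331.7070446722466 0.023418976693186606
turn [2.000e-02 6.000e-02 2.508e+01] shift cm [-22.91 -40.97  -7.71] from [ 0.286  -0.6111  0.2527] [ 1.7999e+02  6.0000e-02 -6.4920e+01] t 0.15 F [ 0.  -0.4 -0.6]
turn [-8.0000e-02  3.0000e-02 -1.5492e+02] shift cm [-22.91 -40.97  -7.71] from [ 0.286  -0.6111  0.2527] [ 1.7999e+02  6.0000e-02 -6.4920e+01] t 0.15 F [ 0.  -0.4 -0.6]
turn [-3.000e-02  6.000e-02 -6.492e+01] shift cm [-22.91 -40.97  -7.71] from [ 0.286  -0.6111  0.2527] [ 1.7999e+02  6.0000e-02 -6.4920e+01] t 0.15 F [ 0.  -0.4 -0.6]
turn [6.0000e-02 3.0000e-02 1.1508e+02] shift cm [-22.91 -40.97  -7.71] from [ 0.286  -0.6111  0.2527] [ 1.7999e+02  6.0000e-02 -6.4920e+01] t 0.15 F [ 0.  -0.4 -0.6]
```

View pics/w0.png

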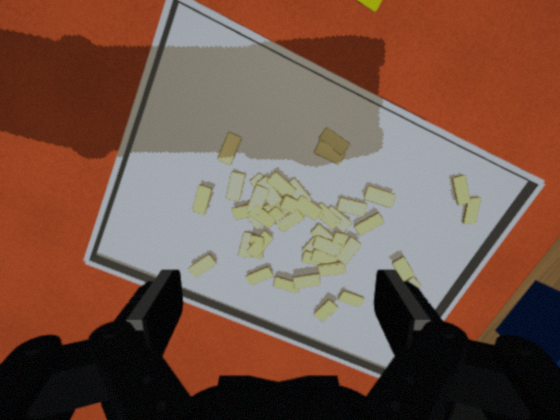

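```bash
python3 - <<'E'
from h import *
row([.60,-.23,.33],[180,0,-88])
E
```

```text
turn [2.000e-02 6.000e-02 2.308e+01] shift cm [-21.21 -44.59  -7.71] from [ 0.286  -0.6111  0.2527] [ 1.7999e+02  6.0000e-02 -6.4920e+01] t 0.15 F [ 0.  -0.4 -0.6]
```

>>> play_rows(
  increments=[
    [0,0,4,0,0,-4,0],
    [0,0,8,-2,-4,-7.7,0],
    [0,0,14,-4,-8.5,-7.7,0],
    [0,0,20,-6,-13,-7.7,0],
    [0,0,23,-8,-17,-7.7,0],
  ],
)

```text
clock: 0.65
tcp_pos: [0.4073, -0.4652, 0.3305]
ee_rot: [-180.0, -0.0, -88.2]
wrist_force: [0.7, -0.7, -0.1]
gripper_width: 1.002
```

>>> play_rows(
  increments=[
    [0,0,0,-4.2,-3,0,0],
    [0,0,0,-8,-6,0,0],
    [0,0,0,-12,-9,0,0],
    [0,0,0,-16,-12,0,0],
    [0,0,0,-20,-15,0,0],
  ],
)

```text
clock: 1.15
tcp_pos: [0.5496, -0.2597, 0.3304]
ee_rot: [180.0, 0.0, -87.9]
wrist_force: [1.8, -0.7, 0.3]
gripper_width: 1.0
```

```bash
python3 - <<'E'
from h import *
row([.60,-.23,.33],[180,0,-88])
E
```

```text
turn [0.   0.   0.07] shift cm [-2.78 -5.15  0.04] from [ 0.5496 -0.2597  0.3304] [180.     0.   -87.93] t 1.15 F [ 1.8 -0.7  0.3]
```

>>> play_rows(
  increments=[
    [0,0,0,-2.2,-4,0,0],
    [0,0,0,-2.8,-5.1,0,0],
    [0,0,0,-2.8,-5.1,0,0],
  ],
)

```text
clock: 1.45
tcp_pos: [0.6002, -0.2297, 0.3295]
ee_rot: [180.0, 0.1, -87.7]
wrist_force: [-0.2, -0.4, 0.1]
gripper_width: 1.002
```

```bash
python3 - <<'E'
from h import *
s=snap('wrist','w1.png');w=cloud(s);np.save('w1.npy',w)
print(w[5:420:60,40:560:90,2].round(3))
E
```

```text
[[ 0.001  0.002 -0.    -0.001  0.001  0.002]
 [-0.001  0.001 -0.     0.052 -0.     0.001]
 [ 0.001  0.002  0.001  0.045  0.002  0.001]
 [ 0.    -0.    -0.002  0.046 -0.001 -0.001]
 [ 0.002  0.002 -0.     0.002 -0.001  0.165]
 [ 0.001  0.345  0.001 -0.002  0.35   0.022]
 [ 0.379  0.385 -0.     0.001  0.384  0.373]]
```

View pics/w1.png

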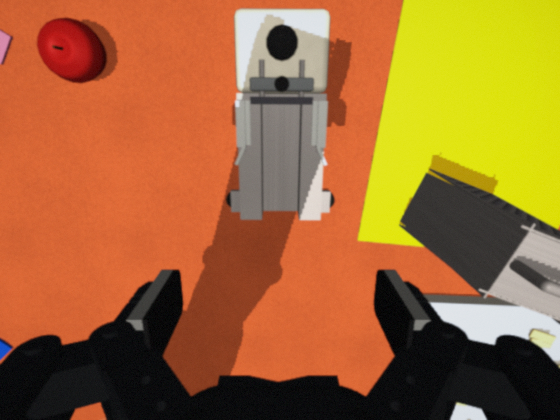

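The wrist view shows the holder at px (235-330, 10-220), the gap between cols 262 and 300, and the end-stop bar near row 100. I'll measure it now.

```bash
python3 - <<'E'
from h import *
s=load('wrist');w=np.load('w1.npy');z=w[...,2]
c=cv2.resize(s['img'][0:230,215:350],None,fx=4,fy=4,interpolation=cv2.INTER_CUBIC)
cv2.imwrite('pics/c2.png',np.hstack([c[:400],c[320:920][:400]*0+np.pad(c[400:],((0,max(0,400-(len(c)-400))),(0,0),(0,0)))[:400]])[:,:,::-1][:, :800] if 0 else c[250:850,:,::-1])
cv2.imwrite('pics/c3.png',c[0:500,:,::-1])
roi=np.zeros(z.shape,bool);roi[5:225,222:340]=1
for lo,hi in((.004,.012),(.012,.018),(.038,.0485),(.0485,.057),(.057,.064),(.064,.08)):
    k=roi&(z>lo)&(z<hi);p=w[k]
    print(lo,k.sum(),np.median(p,0).round(4),p.min(0).round(4),p.max(0).round(4),cv2.minAreaRect(p[:,:2].astype(np.float32)*1000))
# gap edges & outer edges for rows in ledge region
for r in range(125,218,6):
    k=roi[r]&(z[r]>.038)&(z[r]<.05); f=roi[r]&(z[r]<.03)&(z[r]>.004)
    ys=w[r,k,1]; cols=np.where(k)[0]
    br=np.where(np.diff(cols)>5)[0]
    if len(ys): print(r,'x',w[r,k,0].mean().round(4),'outer',ys.max().round(4),ys.min().round(4),'gap',[ (w[r,cols[b],1].round(4),w[r,cols[b+1],1].round(4)) for b in br],'mid',round((ys.max()+ys.min())/2,4))
for c in(245,252,310,318):
    k=roi[:,c]&(z[:,c]>.04)&(z[:,c]<.05); print(c,'front x',w[k,c,0].min().round(4),'y',w[k,c,1].mean().round(4))
# profile along centre
for r in range(60,130,2): print(r,w[r,281].round(4),w[r,265].round(4)[[0,2]],s['img'][r,270])
E
```

```text
0.004 4097 [ 0.6089 -0.2295  0.0084] [ 0.5321 -0.3075  0.0041] [ 0.7469 -0.1555  0.012 ] ((634.7942504882812, -221.95523071289062), (208.71897888183594, 152.17271423339844), 6.367897033691406)
0.012 426 [ 0.5503 -0.2044  0.0144] [ 0.5302 -0.2998  0.012 ] [ 0.6743 -0.1637  0.018 ] ((603.0982055664062, -229.2919158935547), (140.52700805664062, 136.04830932617188), 2.3147337436676025)
0.038 4711 [ 0.602  -0.2522  0.0455] [ 0.5318 -0.2837  0.0382] [ 0.7738 -0.1727  0.0485] ((652.5615844726562, -228.43434143066406), (239.94757080078125, 104.8125991821289), 1.8748779296875)
0.0485 6175 [ 0.7308 -0.2254  0.0525] [ 0.6044 -0.2852  0.0485] [ 0.7726 -0.1742  0.057 ] ((688.7639770507812, -227.84327697753906), (165.9850311279297, 110.53089141845703), 1.4655933380126953)
0.057 1917 [ 0.6779 -0.2268  0.0595] [ 0.6071 -0.2818  0.057 ] [ 0.754  -0.1762  0.064 ] ((681.8713989257812, -227.0907745361328), (143.88320922851562, 105.31429290771484), 3.1812124252319336)
0.064 1441 [ 0.7007 -0.2258  0.0653] [ 0.6883 -0.2624  0.064 ] [ 0.7531 -0.1923  0.0738] ((720.7050170898438, -225.09393310546875), (64.72
[... 3090 characters left out ...]
6  0.0092] [0.6713 0.0083] [133 126 123]
108 [ 0.6697 -0.2287  0.009 ] [0.6689 0.0079] [133 128 124]
110 [ 0.6673 -0.2288  0.0088] [0.6664 0.0077] [131 125 121]
112 [ 0.6648 -0.2289  0.0088] [0.664  0.0085] [135 128 123]
114 [ 0.6623 -0.229   0.0074] [0.6615 0.0079] [134 127 124]
116 [ 0.66   -0.2291  0.0095] [0.6591 0.0089] [134 125 121]
118 [ 0.6575 -0.2292  0.0089] [0.6566 0.0086] [131 125 120]
120 [ 0.655  -0.2293  0.0084] [0.6542 0.0092] [129 122 118]
122 [ 0.6525 -0.2294  0.0089] [0.6516 0.0081] [132 127 123]
124 [ 0.65   -0.2295  0.0092] [0.6491 0.0083] [130 125 121]
126 [ 0.6474 -0.2296  0.008 ] [0.6467 0.0096] [130 125 120]
128 [ 0.645  -0.2297  0.009 ] [0.6443 0.0107] [130 124 120]
```

View pics/c2.png

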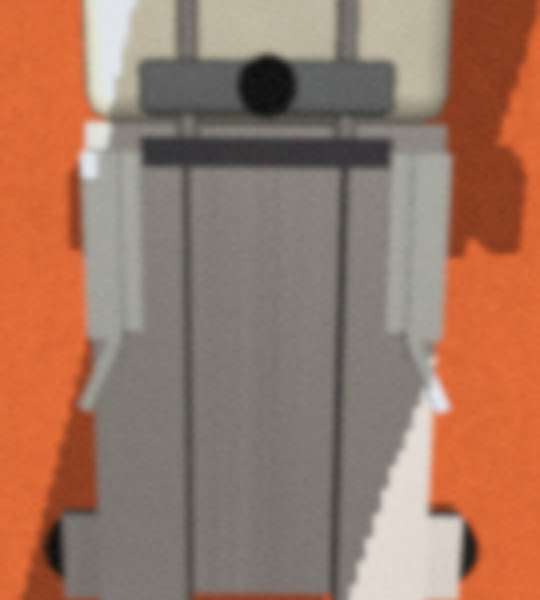

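View pics/c3.png

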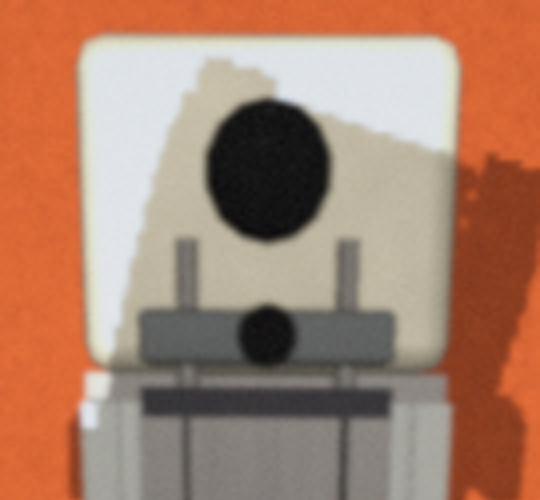

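Holder: yaw about 1.8°, ledges point about (0.576, -0.230), stop face about x = 0.6755. Moving to the lifter.

```bash
python3 - <<'E'
from h import *
row([.55,.235,.25],[180,0,-97])
E
```

```text
turn [0.06 0.01 9.14] shift cm [-46.79   3.13   7.98] from [ 0.5988 -0.2314  0.3297] [ 1.7994e+02  2.0000e-02 -8.7860e+01] t 1.5 F [-0.1 -0.5  0.3]
```

>>> play_rows(
  increments=[
    [0,0,2,-4.5,0.3,0,0],
    [0,0,4,-9.3,0.6,0,0],
    [0,0,5,-14,1,0,0],
    [0,0,6,-18.7,1.3,0,0],
    [0,0,7,-23.4,1.6,0,0],
  ],
)

```text
clock: 2.0
tcp_pos: [0.5731, 0.0013, 0.3306]
ee_rot: [-180.0, -0.0, -95.1]
wrist_force: [1.6, 0.6, 0.2]
gripper_width: 1.002
```

>>> play_rows(
  increments=[
    [0,0,0,-4.7,0,1.5,0],
    [0,0,1,-9.4,0,3,0],
    [0,0,2,-14,0,5,0],
    [0,0,2,-18,0,7,0],
    [0,0,2,-21,0,8,0],
  ],
)

```text
clock: 2.5
tcp_pos: [0.5915, 0.2113, 0.2487]
ee_rot: [179.9, -0.1, -97.0]
wrist_force: [0.5, -0.4, -0.1]
gripper_width: 0.998
```

```bash
python3 - <<'E'
from h import *
row([.55,.235,.25],[180,0,-97])
E
```

```text
turn [ 0.08 -0.06  0.05] shift cm [-1.85  4.41 -0.12] from [0.5915 0.2113 0.2487] [ 1.7992e+02 -6.0000e-02 -9.6950e+01] t 2.5 F [ 0.5 -0.4 -0.1]
```

>>> play_rows(
  increments=[
    [0,0,0,-1.5,3.5,0,0],
    [0,0,0,-1.8,4.4,0,0],
    [0,0,0,-1.8,4.4,0,0],
  ],
)

```text
clock: 2.8
tcp_pos: [0.5499, 0.2332, 0.2507]
ee_rot: [-180.0, -0.0, -96.9]
wrist_force: [0.2, -0.2, 1.0]
gripper_width: 0.997
```

```bash
python3 - <<'E'
from h import *
s=snap('wrist','w2.png');w=cloud(s);np.save('w2.npy',w);print(arm.observe()['tcp_pos'])
E
```

```text
[0.55108354 0.23240177 0.25086778]
```

View pics/w2.png

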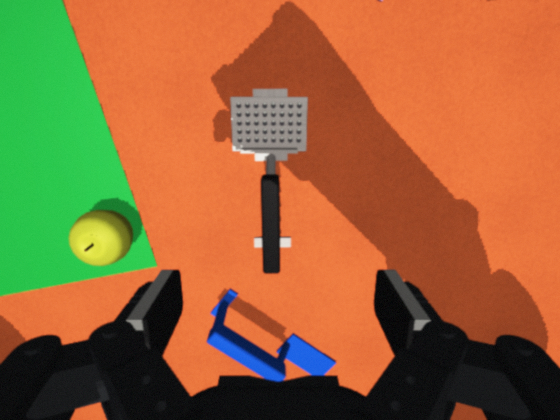

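The black handle is at (271,222), the plate at (270,123) is nearly aligned, and the blue look-alike is at (270,335). Measuring.

```bash
python3 - <<'E'
from h import *
s=load('wrist');w=np.load('w2.npy');z=w[...,2];im=s['img'].astype(int)
roi=np.zeros(z.shape,bool);roi[80:280,225:315]=1
def rect(k,n):
    p=w[k];r=cv2.minAreaRect(p[:,:2].astype(np.float32)*1000);print(n,k.sum(),np.median(p,0).round(4),[np.round(x,2) for x in r])
    return p
dark=im.max(-1)<70
p=rect(roi&dark&(z>.062)&(z<.078),'handle top')
q=p[:,:2]-p[:,:2].mean(0);u,S,v=np.linalg.svd(q,full_matrices=False);print('dir',np.degrees(np.arctan2(v[0,1],v[0,0])))
k=roi.copy();k[150:]=0
p=rect(k&(z>.006)&(z<.0135)&(im[...,0]-im[...,2]<60),'plate')
rect(k&(z>.0135)&(z<.03),'flange');
k=roi.copy();k[98:]=0
p=rect(k&(z>.001)&(z<.007)&(im[...,0]-im[...,2]<60),'tip')
blue=(im[...,2]>120)&(im[...,0]<80);p=w[blue];print('blue',p.min(0),p.max(0))
g=np.zeros_like(roi);g[200:275,60:140]=1;p=w[g&(z>.01)];print('apple',p.min(0),p.max(0))
for c in(262,270,280):
  print([ (r,*w[r,c].round(4)) for r in range(84,180,4)])
E
```

```text
handle top 1545 [0.5179 0.2463 0.0712] [array([513.09, 247.09]), array([15.71, 97.92]), np.float64(83.12)]
dir 173.4283305051994
plate 3884 [0.6081 0.2377 0.0097] [array([609.57, 237.47]), array([80.32, 60.39]), np.float64(83.18)]
flange 108 [0.5815 0.2406 0.0208] [array([581.59, 241.22]), array([58.89,  0.47]), np.float64(82.98)]
tip 269 [0.637  0.233  0.0045] [array([637.12, 233.78]), array([35.66,  6.97]), np.float64(83.05)]
blue [nan nan nan] [nan nan nan]
apple [0.48007966 0.40264562 0.01300655] [0.54035106 0.46020957 0.06727354]
[(84, np.float64(0.6464), np.float64(0.24), np.float64(0.0004)), (88, np.float64(0.6425), np.float64(0.2406), np.float64(0.0005)), (92, np.float64(0.6384), np.float64(0.2409), np.float64(0.0056)), (96, np.float64(0.6346), np.float64(0.2414), np.float64(0.0046)), (100, np.float64(0.6306), np.float64(0.2417), np.float64(0.0103)), (104, np.float64(0.6267), np.float64(0.2423), np.float64(0.0092)), (108, np.float64(0.6228), np.float64(0.2428), np.float64(0.009)), (112, np.float64(0.6188), np.float64(0.2434), np.float64(0.0084)), (116, np.float64(0.6148), np.
[... 3523 characters left out ...]
, np.float64(0.2275), np.float64(0.0081)), (140, np.float64(0.5881), np.float64(0.228), np.float64(0.0119)), (144, np.float64(0.5837), np.float64(0.2285), np.float64(0.01)), (148, np.float64(0.5801), np.float64(0.229), np.float64(0.0143)), (152, np.float64(0.5772), np.float64(0.2294), np.float64(0.0237)), (156, np.float64(nan), np.float64(nan), np.float64(nan)), (160, np.float64(0.5656), np.float64(0.2307), np.float64(0.0046)), (164, np.float64(0.5604), np.float64(0.2312), np.float64(0.0003)), (168, np.float64(0.5561), np.float64(0.2318), np.float64(0.0015)), (172, np.float64(0.5511), np.float64(0.2323), np.float64(-0.0004)), (176, np.float64(0.5469), np.float64(0.2329), np.float64(0.0013))]
```

```bash
python3 - <<'E'
from h import *
s=load('wrist');w=np.load('w2.npy');im=s['img'].astype(int)
b=(im[...,2]>120)&(im[...,0]<80);b[:,:200]=0;p=w[b];print('blue',np.nanmin(p,0),np.nanmax(p,0))
row([.5224,.2467,.063],[180,0,-96.9])
E
```

```text
blue [0.26354036 0.1900329  0.00119809] [0.56084703 0.341062   0.30493915]
turn [-0.06 -0.03 -0.09] shift cm [-1.08  3.04 18.78] from [0.5511 0.2324 0.2509] [-1.7994e+02 -3.0000e-02 -9.6990e+01] t 2.85 F [-0.2 -1.1  0.3]
```

>>> play_rows(
  increments=[
    [0,0,0,-0.5,1.5,3,0],
    [0,0,0,-1.1,3.0,7,0],
    [0,0,0,-1.1,3.0,11,0.2],
    [0,0,0,-1.1,3.0,13,0.3],
    [0,0,0,-1.1,3.0,13,0.3],
  ],
  squeeze=120,
)

```text
clock: 3.35
tcp_pos: [0.5221, 0.2459, 0.1179]
ee_rot: [179.8, -0.2, -97.1]
wrist_force: [0.6, 0.3, -0.2]
gripper_width: 0.698
```

```bash
python3 - <<'E'
from h import *
row([.5224,.2467,.063],[180,0,-96.9]);snap('wrist','w3.png')
E
```

```text
turn [ 0.17 -0.17 -0.16] shift cm [-0.1  -0.03  5.49] from [0.5221 0.2459 0.1179] [ 1.7983e+02 -1.7000e-01 -9.7060e+01] t 3.35 F [ 0.6  0.3 -0.2]
```

View pics/w3.png

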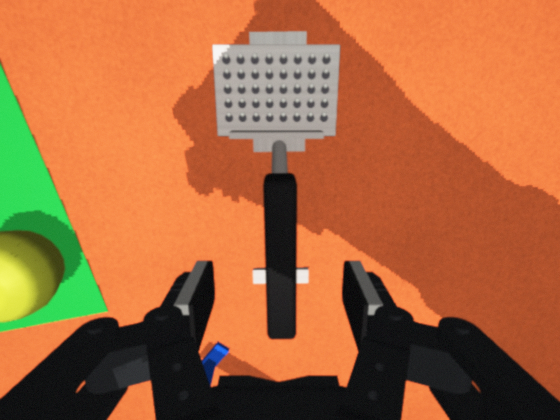

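The handle is centred between the fingers (col 281). Descending.

>>> play_rows(
  increments=[
    [0.2,-0.2,-0.2,-0.1,0,2.5,0.3],
    [0.2,-0.2,-0.2,-0.1,0,4.5,0.4],
    [0.2,-0.2,-0.2,-0.1,0,5.5,0.5],
    [0.2,-0.2,-0.2,-0.1,0,5.5,0.6],
  ],
)

```text
clock: 3.8
tcp_pos: [0.523, 0.2489, 0.0655]
ee_rot: [-179.8, 0.2, -96.8]
wrist_force: [0.1, 1.4, 0.5]
gripper_width: 0.397
```

```bash
python3 - <<'E'
from h import *
row([.5224,.2467,.063],[180,0,-96.9]);print(arm.observe()['gripper_width'])
E
```

```text
turn [-0.2   0.18  0.12] shift cm [0.23 0.03 0.25] from [0.523  0.2489 0.0655] [-179.8     0.18  -96.78] t 3.8 F [0.1 1.4 0.5]
0.3973079917955448
```

>>> play_rows(
  increments=[
    [0,0,0,0,0,0.2,0.6],
    [0,0,0,0,0,0.2,0.6],
  ],
)

```text
clock: 4.0
tcp_pos: [0.5231, 0.2497, 0.0644]
ee_rot: [-179.7, 0.2, -96.7]
wrist_force: [-0.0, -0.7, -0.2]
gripper_width: 0.402
```

```bash
python3 - <<'E'
from h import *
row([.5224,.2467,.063],[180,0,-96.9]);snap('wrist','w4.png')
E
```

```text
turn [-0.27  0.25  0.17] shift cm [0.31 0.04 0.14] from [0.5231 0.2497 0.0644] [-179.73    0.24  -96.73] t 4.0 F [-0.  -0.7 -0.2]
```

View pics/w4.png

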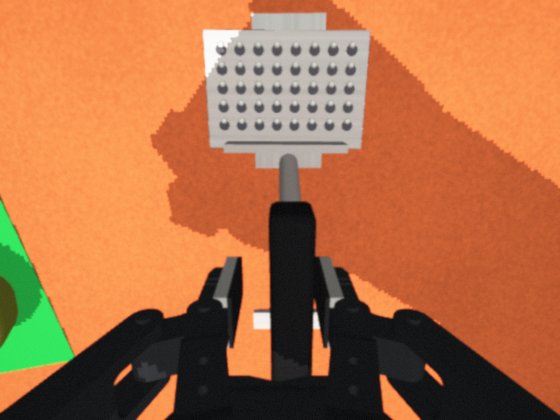

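>>> play_rows(
  increments=[
    [-0.3,0.2,0.2,0.15,0,0.05,0.6],
    [-0.3,0.2,0.2,0.35,0,0.1,0.6],
    [-0.3,0.2,0.2,0.35,0,0.15,0.6],
  ],
)

```text
clock: 4.35
tcp_pos: [0.5222, 0.2457, 0.0619]
ee_rot: [179.9, -0.0, -96.9]
wrist_force: [-0.8, -0.1, -0.1]
gripper_width: 0.4
```

```bash
python3 - <<'E'
from h import *
row([.5224,.2467,.063],[180,0,-96.9]);snap('wrist','w5.png')
E
```

```text
turn [ 0.09 -0.   -0.05] shift cm [-0.11 -0.01 -0.11] from [0.5222 0.2457 0.0619] [179.91  -0.   -96.95] t 4.35 F [-0.8 -0.1 -0.1]
```

View pics/w5.png

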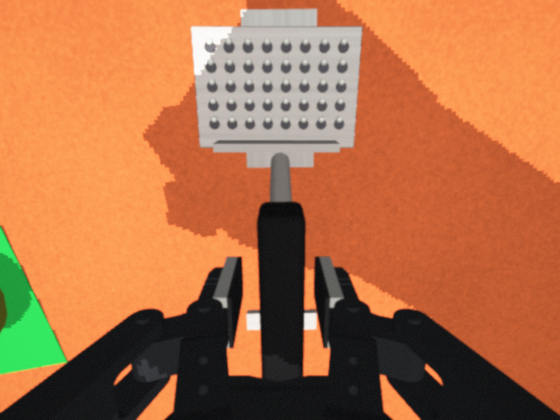

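Centred now. Closing.

>>> play_rows(
  increments=[
    [0,0,0,-0.05,0,-0.1,0.75],
    [0,0,0,-0.05,0,-0.1,0.8],
    [0,0,0,-0.05,0,-0.1,0.9],
    [0,0,0,-0.05,0,-0.1,1],
    [0,0,0,-0.05,0,-0.1,1],
  ],
  squeeze=120,
)

```text
clock: 4.9
tcp_pos: [0.522, 0.2467, 0.063]
ee_rot: [179.9, 0.0, -96.9]
wrist_force: [-3.3, -0.8, 5.3]
gripper_width: 0.19
```

```bash
python3 - <<'E'
from h import *
row([.5224,.2467,.063],[180,0,-96.9]);snap('wrist','w6.png');o=arm.observe();print(o['wrist_torque'],o['gripper_width'])
E
```

```text
turn [ 0.1   0.   -0.01] shift cm [-0.01 -0.04 -0.  ] from [0.522  0.2467 0.063 ] [179.9    0.   -96.91] t 4.9 F [-3.3 -0.8  5.3]
[-0.19107217  0.45632938 -0.01394723] 0.18816232325772683
```

View pics/w6.png

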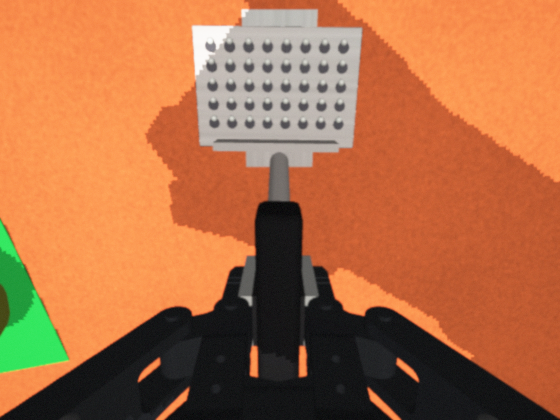

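Gripped (width 0.19, about 16–18 mm). Gentle lift.

>>> play_rows(
  increments=[
    [0,0,0,0,0,-0.2,1],
    [0,0,0,0,0,-0.6,1],
    [0,0,0,0,0,-1.2,1],
    [0,0,0,0,0,-2,1],
    [0,0,0,0,0,-2.8,1],
  ],
)

```text
clock: 5.45
tcp_pos: [0.5222, 0.2466, 0.0916]
ee_rot: [179.9, 0.0, -96.9]
wrist_force: [-0.2, -0.5, -2.3]
gripper_width: 0.188
```

>>> play_rows(
  increments=[
    [0,0,0,0,0,-1,1],
    [0,0,0,0,0,-2.2,1],
    [0,0,0,0,0,-3.4,1],
    [0,0,0,0,0,-4.2,1],
    [0,0,0,0,0,-4.5,1],
  ],
)

```text
clock: 5.95
tcp_pos: [0.5226, 0.2467, 0.1371]
ee_rot: [180.0, 0.0, -96.9]
wrist_force: [-0.1, -0.1, -3.1]
gripper_width: 0.192
```

```bash
python3 - <<'E'
from h import *
row([.5224,.2467,.136],[180,0,-96.9]);s=snap('wrist','w7.png');o=arm.observe();print(o['wrist_torque'],o['gripper_width'])
w=cloud(s);np.save('w7.npy',w)
for c in(220,270,330): print([tuple(w[r,c].round(4)) for r in(15,35,60,90,120,135)])
s=snap('scene','s7.png');cv2.imwrite('pics/s7c.png',cv2.resize(s['img'][90:230,260:440],None,fx=4,fy=4)[:,:,::-1])
E
```

```text
turn [ 0.03  0.05 -0.02] shift cm [0.01 0.02 0.11] from [0.5226 0.2467 0.1371] [ 1.7997e+02  5.0000e-02 -9.6920e+01] t 5.95 F [-0.1 -0.1 -3.1]
[ 0.01428773  0.12637107 -0.01552227] 0.1938097002603461
[(np.float64(0.6602), np.float64(0.2717), np.float64(0.0007)), (np.float64(0.6331), np.float64(0.2625), np.float64(0.0831)), (np.float64(0.6225), np.float64(0.2644), np.float64(0.0834)), (np.float64(0.6091), np.float64(0.2668), np.float64(0.083)), (np.float64(0.595), np.float64(0.2692), np.float64(0.084)), (np.float64(0.5875), np.float64(0.2707), np.float64(0.0829))]
[(np.float64(0.6396), np.float64(0.238), np.float64(0.078)), (np.float64(0.6303), np.float64(0.239), np.float64(0.0833)), (np.float64(0.6195), np.float64(0.2404), np.float64(0.0845)), (np.float64(0.6061), np.float64(0.2421), np.float64(0.084)), (np.float64(0.5921), np.float64(0.2439), np.float64(0.0862)), (np.float64(0.5845), np.float64(0.2449), np.float64(0.0839))]
[(np.float64(0.6514), np.float64(0.197), np.float64(-0.0005)), (np.float64(0.6268), np.float64(0.211), np.float64(0.0834)), (np.float64(0.616), np.float64(0.2118), np.float64(0.0842)), (np.float64(0.6025), np.float64(0.2128), np.float64(0.0843)), (np.float64(0.5882), np.float64(0.2136), np.float64(0.0832)), (np.float64(0.5808), np.float64(0.2142), np.float64(0.0836))]
```

View pics/w7.png

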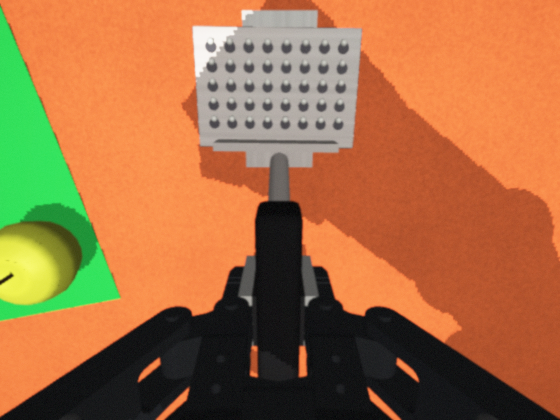

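View pics/s7c.png

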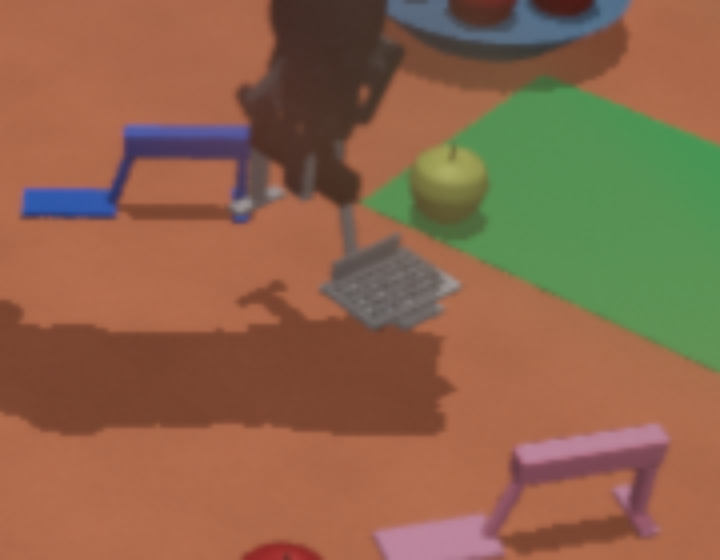

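Plate level on the blade, clear of the table. I'll get the plate and blade geometry relative to the TCP, then move across.

```bash
python3 - <<'E'
from h import *
w=np.load('w7.npy');z=w[...,2]
tcp=np.array([.5226,.2467,.1371]);a=np.radians(-6.92);d=np.array([np.cos(a),np.sin(a)]);l=np.array([-d[1],d[0]])
q=w[...,:2]-tcp[:2];X=q@d;Y=q@l
roi=np.zeros(z.shape,bool);roi[3:165,180:375]=1
k=roi&(z>.0805)&(z<.088)&(X>.05);print('plate X',np.percentile(X[k],[.2,1,99,99.8]).round(4),'Y',np.percentile(Y[k],[.2,1,99,99.8]).round(4),'z',np.median(z[k]),'maxz',)
k=roi&(z>.092)&(z<.105)&(X>.05)&(abs(Y)<.035);print('flange X',np.percentile(X[k],[1,50,99]).round(4),'Y',np.percentile(Y[k],[1,99]).round(4),np.median(z[k]))
k=roi&(z>.072)&(z<.0803)&(X>.1);print('tip X',np.percentile(X[k],[1,50,99]).round(4),'Y',np.percentile(Y[k],[1,50,99]).round(4),np.median(z[k]))
k=roi&(z>.07)&(z<.0875)
# plate plane tilt and yaw
p=w[roi&(z>.0805)&(z<.088)&(X>.07)];A=np.c_[p[:,:2],np.ones(len(p))];print(np.linalg.lstsq(A,p[:,2],rcond=None)[0], cv2.minAreaRect(p[:,:2].astype(np.float32)*1000))
E
```

```text
plate X [0.0511 0.058  0.1107 0.1113] Y [-0.0374 -0.0367  0.0415  0.0423] z 0.0836811063642782 maxz
flange X [0.0555 0.0579 0.0598] Y [-0.0268  0.0323] 0.09844706501618466
tip X [0.1122 0.1156 0.1189] Y [-0.0166  0.0007  0.0187] 0.0785267699735347
[-0.00539629 -0.00158172  0.08739983] ((613.9080200195312, 238.1375274658203), (80.68327331542969, 43.27885055541992), 83.07965850830078)
```

```bash
python3 - <<'E'
from h import *
row([.490,-.2337,.190],[180,0,-88.2])
E
```

```text
turn [ 0.07  0.03 -8.72] shift cm [48.07 -2.57 -5.39] from [0.5224 0.2466 0.1363] [ 1.7993e+02  2.0000e-02 -9.6920e+01] t 6.05 F [ 0.3 -0.7 -3.2]
```

>>> play_rows(
  increments=[
    [0,0,0,0.3,0,-0.3,1],
    [0,0,0,1.0,-0.05,-0.9,1],
    [0,0,0,2.1,-0.1,-1.7,1],
    [0,0,0,3.6,-0.2,-2.6,1],
    [0,0,0,5.5,-0.3,-3.5,1],
  ],
)

```text
clock: 6.55
tcp_pos: [0.5186, 0.1903, 0.1717]
ee_rot: [179.9, 0.0, -96.9]
wrist_force: [0.2, -0.7, -3.7]
gripper_width: 0.192
```

>>> play_rows(
  increments=[
    [0,0,0,2.2,-0.1,-0.8,1],
    [0,0,0,4.7,-0.3,-1.4,1],
    [0,0,0,7.3,-0.4,-1.8,1],
    [0,0,0,10,-0.6,-1.9,1],
    [0,0,0,12.7,-0.7,-1.9,1],
  ],
)

```text
clock: 7.05
tcp_pos: [0.5101, 0.0623, 0.1908]
ee_rot: [180.0, 0.0, -97.0]
wrist_force: [-0.4, -0.4, -4.0]
gripper_width: 0.191
```

>>> play_rows(
  increments=[
    [0,0,0,2.7,-0.1,0,1],
    [0,0,0,5.4,-0.3,0,1],
    [0,0,0,8.1,-0.4,0,1],
    [0,0,0,10.8,-0.6,0,1],
    [0,0,0,13.5,-0.7,0,1],
  ],
)

```text
clock: 7.55
tcp_pos: [0.5003, -0.0725, 0.1906]
ee_rot: [179.9, -0.0, -97.0]
wrist_force: [0.9, 0.6, -3.2]
gripper_width: 0.192
```

>>> play_rows(
  increments=[
    [0,0,0,2.7,-0.1,0,1],
    [0,0,0,5.2,-0.3,0,1],
    [0,0,0,7.5,-0.4,0,1],
    [0,0,0,9.5,-0.6,0,1],
    [0,0,0,11.2,-0.7,0,1],
  ],
)

```text
clock: 8.05
tcp_pos: [0.4935, -0.1846, 0.1905]
ee_rot: [179.9, -0.0, -97.0]
wrist_force: [-0.3, 0.6, -4.0]
gripper_width: 0.19
```

>>> play_rows(
  increments=[
    [0,0,0,1.4,0,0,1],
    [0,0,0,2.5,-0.1,0,1],
    [0,0,-0.5,3.3,-0.1,0,1],
    [0,0,-1.3,3.8,-0.1,0,1],
    [0,0,-2.4,4.0,-0.1,0,1],
  ],
)

```text
clock: 8.55
tcp_pos: [0.4906, -0.2222, 0.1898]
ee_rot: [179.9, 0.0, -94.4]
wrist_force: [-0.9, -0.2, -4.1]
gripper_width: 0.19
```

```bash
python3 - <<'E'
from h import *
row([.490,-.2337,.190],[180,0,-88.2])
E
```

```text
turn [ 0.1   0.02 -6.23] shift cm [ 1.15 -0.03 -0.02] from [ 0.4906 -0.2222  0.1898] [ 1.799e+02  1.000e-02 -9.443e+01] t 8.55 F [-0.9 -0.2 -4.1]
```

>>> play_rows(
  increments=[
    [0,0,-1.4,0.3,0,0,1],
    [0,0,-3,0.6,0,0,1],
    [0,0,-4.6,0.9,0,0,1],
    [0.1,0,-5.8,1.1,0,0,1],
    [0.1,0,-6.2,1.15,0,0,1],
  ],
)

```text
clock: 9.05
tcp_pos: [0.4897, -0.2335, 0.1897]
ee_rot: [180.0, 0.0, -88.2]
wrist_force: [-0.1, -0.0, -4.3]
gripper_width: 0.19
```

```bash
python3 - <<'E'
from h import *
row([.490,-.2337,.190],[180,0,-88.2]);s=snap('wrist','w8.png');w=cloud(s);np.save('w8.npy',w);print(arm.observe()['tcp_pos'],arm.observe()['ee_rot'])
E
```

```text
turn [ 0.    0.02 -0.04] shift cm [ 0.02 -0.03 -0.03] from [ 0.4897 -0.2335  0.1897] [ 1.800e+02  2.000e-02 -8.824e+01] t 9.05 F [-0.1 -0.  -4.3]
[ 0.48975976 -0.23349126  0.18977044] [-1.79996135e+02  1.59318358e-02 -8.82540154e+01]
```

View pics/w8.png

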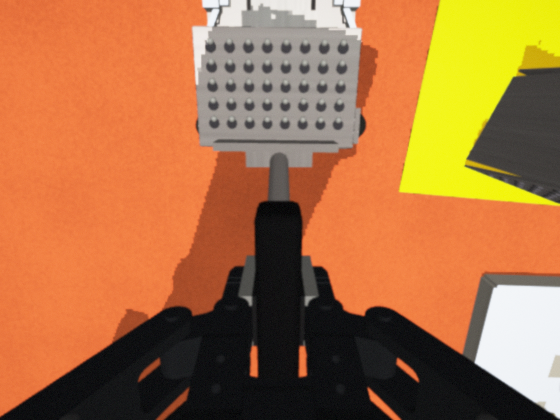

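The plate did not slide. It is in front of the holder, which is partly hidden behind it. Lowering to just above the ledges, then re-checking.

>>> play_rows(
  increments=[
    [0,0,0,0,0,0.4,1],
    [0,0,0,0,0,1.2,1],
    [0,0,0,0,0,2.4,1],
    [0,0,0,0,0,3.6,1],
    [0,0,0,0,0,4.8,1],
  ],
)

```text
clock: 9.6
tcp_pos: [0.4895, -0.2333, 0.1403]
ee_rot: [180.0, 0.0, -88.3]
wrist_force: [0.6, 1.0, -2.7]
gripper_width: 0.191
```

>>> play_rows(
  increments=[
    [0,0,0,0,0,0.8,1],
    [0,0,0,0,0,1.3,1],
    [0,0,0,0,0,1.6,1],
    [0,0,0,0,0,1.7,1],
  ],
)

```text
clock: 10.0
tcp_pos: [0.4898, -0.2335, 0.1246]
ee_rot: [180.0, 0.0, -88.3]
wrist_force: [0.0, 0.1, -2.7]
gripper_width: 0.191
```

```bash
python3 - <<'E'
from h import *
row([.490,-.2337,.125],[180,0,-88.2]);s=snap('wrist','w9.png');w=cloud(s);np.save('w9.npy',w)
o=arm.observe();tcp=o['tcp_pos']
z=w[...,2]
a=np.radians(1.8);d=np.array([np.cos(a),np.sin(a)]);l=np.array([-d[1],d[0]])
q=w[...,:2]-tcp[:2];X=q@d;Y=q@l
roi=np.zeros(z.shape,bool);roi[0:165,150:420]=1
pz=tcp[2]-.063+.009
k=roi&(abs(z-pz)<.0025)&(X>.06)&(X<.11)&(abs(Y)<.045);print('plate X',np.percentile(X[k],[1,99]).round(4),'Y',np.percentile(Y[k],[.5,99.5]).round(4),np.median(z[k]),pz)
for lo,hi in((.006,.011),(.042,.048),(.05,.055)):
  k=roi&(z>lo)&(z<hi);print(lo,k.sum(),'X',np.percentile(X[k],[1,99]).round(4) if k.any() else'', 'Y',np.percentile(Y[k],[.5,99.5]).round(4) if k.any() else'')
for r in range(0,160,10):
  kk=roi[r]&(z[r]>.041)&(z[r]<.0485)
  if kk.any(): print(r,X[r,kk].mean().round(3),'led Y',Y[r,kk].min().round(4),Y[r,kk].max().round(4))
s=snap('scene','s9.png');cv2.imwrite('pics/s9c.png',cv2.resize(s['img'][180:330,130:310],None,fx=4,fy=4)[:,:,::-1])
E
```

```text
turn [ 0.    0.01 -0.12] shift cm [ 0.02 -0.02 -0.04] from [ 0.4898 -0.2335  0.1246] [ 1.800e+02  1.000e-02 -8.832e+01] t 10.0 F [ 0.   0.1 -2.7]
plate X [0.0607 0.1096] Y [-0.0372  0.0419] 0.0712110440952554 0.07073621621312126
0.006 1163 X [0.0494 0.1378] Y [-0.0761  0.0747]
0.042 6648 X [0.0432 0.1283] Y [-0.0524  0.0514]
0.05 287 X [0.1153 0.1265] Y [-0.0558  0.0549]
0 0.128 led Y -0.0467 0.0454
10 0.124 led Y -0.0487 0.0477
20 0.119 led Y -0.0512 0.0501
30 0.114 led Y -0.0519 0.0511
40 0.11 led Y -0.0522 0.0509
50 0.105 led Y -0.0519 0.0512
60 0.1 led Y -0.052 0.0511
70 0.095 led Y -0.052 0.0518
80 0.089 led Y -0.0523 0.0511
90 0.084 led Y -0.0523 0.0513
100 0.079 led Y -0.0525 0.0511
110 0.073 led Y -0.0521 0.0508
120 0.068 led Y -0.052 0.0513
130 0.062 led Y -0.0526 0.0511
140 0.056 led Y -0.0524 0.0512
150 0.051 led Y -0.0528 0.0512
```

View pics/w9.png

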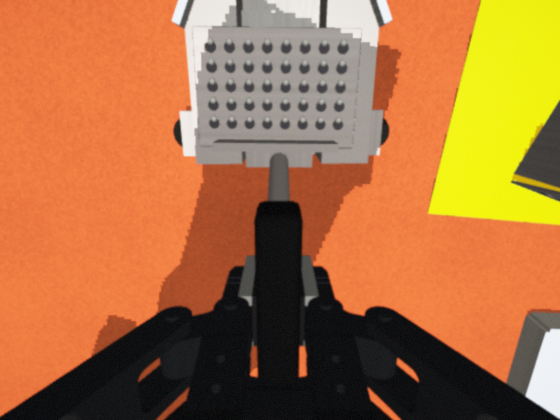

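View pics/s9c.png

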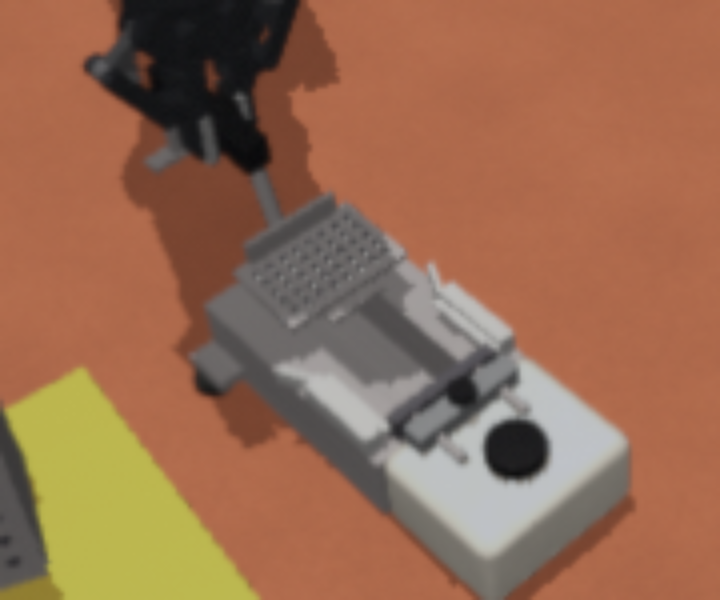

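The plate is centred to within about 3 mm, with the ledge sides at Y ±0.0515 in the tool frame. I'll shift 2 mm right and lower through the gap.

>>> play_rows(
  increments=[
    [0,0,0,0.1,0,0.1,1],
    [0,0,0,0.2,0,0.4,1],
    [0,0,0,0.2,0,0.8,1],
    [0,0,0,0.2,0,1.2,1],
    [0,0,0,0.2,0,1.5,1],
  ],
)

```text
clock: 10.6
tcp_pos: [0.4896, -0.2355, 0.1093]
ee_rot: [180.0, 0.0, -88.3]
wrist_force: [0.4, 0.3, -3.6]
gripper_width: 0.191
```

>>> play_rows(
  increments=[
    [0,0,0,0,0,0.2,1],
    [0,0,0,0,0,0.4,1],
    [0,0,0,0,0,0.6,1],
    [0,0,0,0,0,0.8,1],
    [0,0,0,0,0,1.0,1],
  ],
)

```text
clock: 11.1
tcp_pos: [0.49, -0.2355, 0.0997]
ee_rot: [-180.0, 0.0, -88.3]
wrist_force: [0.2, 0.6, -2.4]
gripper_width: 0.186
```

>>> play_rows(
  increments=[
    [0,0,0,0,0,0.2,1],
    [0,0,0,0,0,0.4,1],
    [0,0,0,0,0,0.4,1],
    [0,0,0,0,0,0.4,1],
  ],
)

```text
clock: 11.5
tcp_pos: [0.4898, -0.2355, 0.0957]
ee_rot: [180.0, 0.0, -88.3]
wrist_force: [0.6, -0.8, -2.1]
gripper_width: 0.194
```

```bash
python3 - <<'E'
from h import *
row([.490,-.2357,.095],[180,0,-88.2]);s=snap('wrist','w10.png');w=cloud(s);np.save('w10.npy',w)
o=arm.observe();tcp=o['tcp_pos']
z=w[...,2]
a=np.radians(1.8);d=np.array([np.cos(a),np.sin(a)]);l=np.array([-d[1],d[0]])
q=w[...,:2]-tcp[:2];X=q@d;Y=q@l
roi=np.zeros(z.shape,bool);roi[0:165,150:420]=1
for c in(230,280,330):print([tuple(np.r_[X[r,c],Y[r,c],z[r,c]].round(4)) for r in(10,30,60,90,120,140,160)])
E
```

```text
turn [ 0.    0.01 -0.12] shift cm [ 0.02 -0.02  0.07] from [ 0.4898 -0.2355  0.0957] [ 1.800e+02  1.000e-02 -8.832e+01] t 11.5 F [ 0.6 -0.8 -2.1]
[(np.float64(0.122), np.float64(0.0256), np.float64(0.025)), (np.float64(0.1084), np.float64(0.0227), np.float64(0.0514)), (np.float64(0.0963), np.float64(0.0233), np.float64(0.0511)), (np.float64(0.0834), np.float64(0.024), np.float64(0.0504)), (np.float64(0.0699), np.float64(0.0243), np.float64(0.0531)), (np.float64(0.0604), np.float64(0.025), np.float64(0.0516)), (np.float64(0.0495), np.float64(0.0263), np.float64(0.0458))]
[(np.float64(0.1194), np.float64(0.0004), np.float64(0.0367)), (np.float64(0.1083), np.float64(0.0004), np.float64(0.0519)), (np.float64(0.0963), np.float64(0.0004), np.float64(0.0507)), (np.float64(0.0835), np.float64(0.0004), np.float64(0.0486)), (np.float64(0.0698), np.float64(0.0004), np.float64(0.0503)), (np.float64(0.0602), np.float64(0.0004), np.float64(0.0505)), (np.float64(0.0498), np.float64(0.0004), np.float64(0.0473))]
[(np.float64(0.1178), np.float64(-0.0224), np.float64(0.0435)), (np.float64(0.1081), np.float64(-0.0217), np.float64(0.0522)), (np.float64(0.0961), np.float64(-0.0223), np.float64(0.0518)), (np.float64(0.0834), np.float64(-0.0232), np.float64(0.0501)), (np.float64(0.0697), np.float64(-0.0238), np.float64(0.0502)), (np.float64(0.0602), np.float64(-0.0242), np.float64(0.0509)), (np.float64(0.0493), np.float64(-0.0256), np.float64(0.0448))]
```

View pics/w10.png

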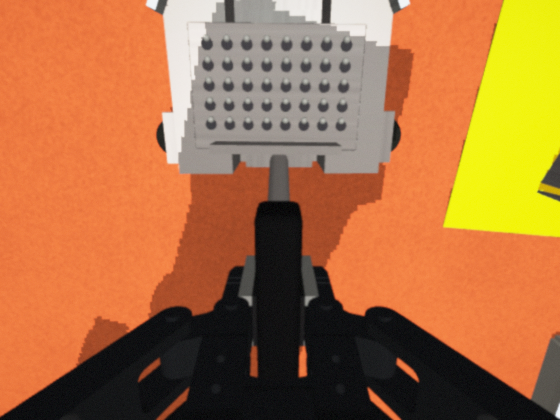

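The plate lies on the ledges (top at z ≈ 0.0505) and the blade is below it (0.037). Drawing out.

>>> play_rows(
  increments=[
    [0,0,0,0,0.3,0,1],
    [0,0,0,0,0.9,0,1],
    [0,0,0,0,1.8,0,1],
    [0,0,0,0,3,0,1],
    [0,0,0,0,4.2,0,1],
  ],
)

```text
clock: 12.05
tcp_pos: [0.4464, -0.2368, 0.0958]
ee_rot: [180.0, 0.0, -88.3]
wrist_force: [0.1, -0.3, -1.8]
gripper_width: 0.19
```

>>> play_rows(
  increments=[
    [0,0,0,0,1.2,0,1],
    [0,0,0,0,2.4,0,1],
    [0,0,0,0,3.6,0,1],
    [0,0,0,0,4.5,0,1],
    [0,0,0,0,4.8,0,1],
  ],
)

```text
clock: 12.55
tcp_pos: [0.3987, -0.2383, 0.0958]
ee_rot: [180.0, 0.0, -88.4]
wrist_force: [-0.1, -0.7, -2.6]
gripper_width: 0.191
```

>>> play_rows(
  increments=[
    [0,0,0,0,0,-0.5,1],
    [0,0,0,0,0,-1.5,1],
    [0,0,0,0,0,-2.3,1],
    [0,0,0,0,0,-2.4,1],
  ],
)

```text
clock: 12.95
tcp_pos: [0.4008, -0.2384, 0.1212]
ee_rot: [-179.9, -0.0, -88.3]
wrist_force: [0.3, -0.2, -1.6]
gripper_width: 0.188
```

```bash
python3 - <<'E'
from h import *
row([.400,-.2383,.120],[180,0,-88.2]);s=snap('wrist','w11.png');w=cloud(s);np.save('w11.npy',w)
s=snap('scene','s11.png');cv2.imwrite('pics/s11c.png',cv2.resize(s['img'][180:330,130:310],None,fx=4,fy=4)[:,:,::-1])
E
```

```text
turn [-0.12 -0.04 -0.1 ] shift cm [-0.02  0.08  0.12] from [ 0.4008 -0.2384  0.1212] [-1.7988e+02 -4.0000e-02 -8.8300e+01] t 12.95 F [ 0.3 -0.2 -1.6]
```

View pics/w11.png

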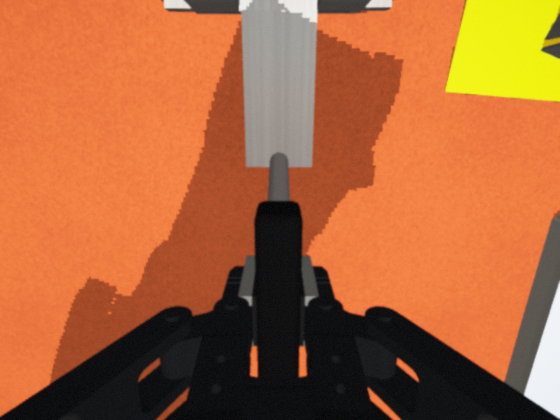

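View pics/s11c.png

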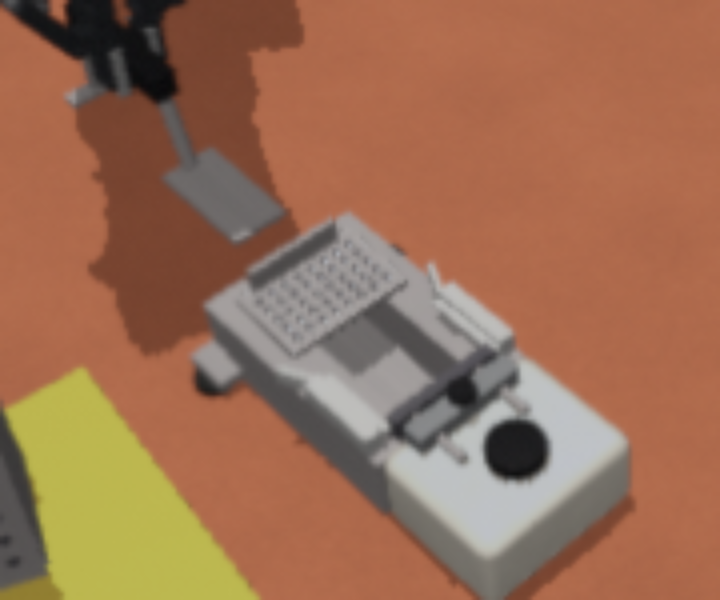

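The plate is alone on the ledges in front of the bay and the lifter is level behind it. I'll approach the flange at z = 0.120, which puts the blade at z ≈ 57–61 mm.

>>> play_rows(
  increments=[
    [-0.1,0,0,0,-0.2,0.1,1],
    [-0.1,0,0,0,-0.7,0.1,1],
    [-0.1,0,0,0,-1.3,0.1,1],
    [-0.1,0,0,0,-1.8,0.1,1],
    [-0.1,0,0,0,-2.0,0.1,1],
  ],
)

```text
clock: 13.55
tcp_pos: [0.4206, -0.2374, 0.1186]
ee_rot: [179.9, 0.0, -88.3]
wrist_force: [0.5, -0.1, -1.7]
gripper_width: 0.19
```

```bash
python3 - <<'E'
from h import *
row([.4255,-.2378,.120],[180,0,-88.2]);s=snap('wrist','w12.png')
E
```

```text
turn [ 0.09  0.02 -0.09] shift cm [ 0.05 -0.49 -0.14] from [ 0.4206 -0.2374  0.1186] [ 1.7991e+02  2.0000e-02 -8.8290e+01] t 13.55 F [ 0.5 -0.1 -1.7]
```

View pics/w12.png

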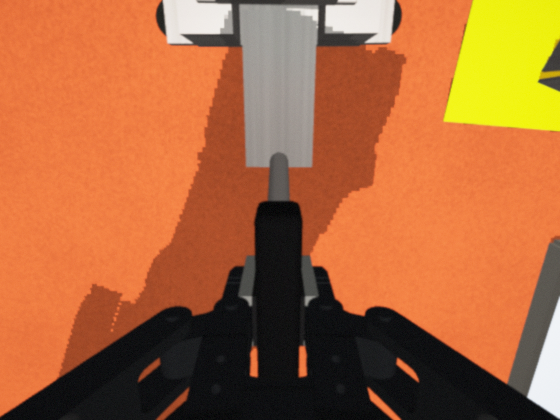

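>>> play_rows(
  increments=[
    [0.1,0,-0.1,0,-0.2,-0.1,1],
    [0.1,0,-0.1,0,-0.5,-0.1,1],
    [0.1,0,-0.1,0,-0.9,-0.1,1],
    [0.1,0,-0.1,0,-1.3,-0.1,1],
    [0.1,0,-0.1,0,-1.7,-0.1,1],
  ],
)

```text
clock: 14.1
tcp_pos: [0.4371, -0.2371, 0.1197]
ee_rot: [180.0, 0.0, -88.2]
wrist_force: [-1.6, -0.2, -2.0]
gripper_width: 0.191
```

```bash
python3 - <<'E'
from h import *
row([.4255,-.2378,.120],[180,0,-88.2]);s=snap('wrist','w13.png');s=snap('scene','s13.png');cv2.imwrite('pics/s13c.png',cv2.resize(s['img'][180:330,130:310],None,fx=4,fy=4)[:,:,::-1])
E
```

```text
turn [ 0.    0.01 -0.02] shift cm [ 0.04  1.16 -0.03] from [ 0.4371 -0.2371  0.1197] [ 1.800e+02  1.000e-02 -8.822e+01] t 14.1 F [-1.6 -0.2 -2. ]
```

View pics/s13c.png

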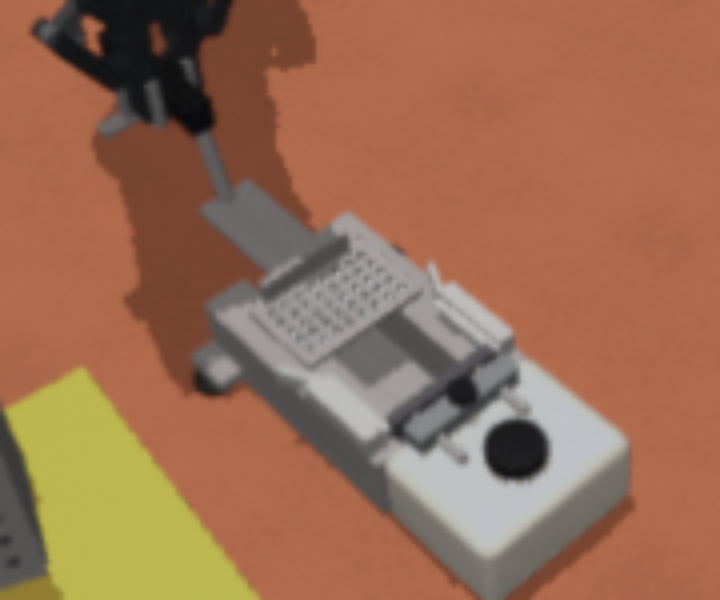

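View pics/w13.png

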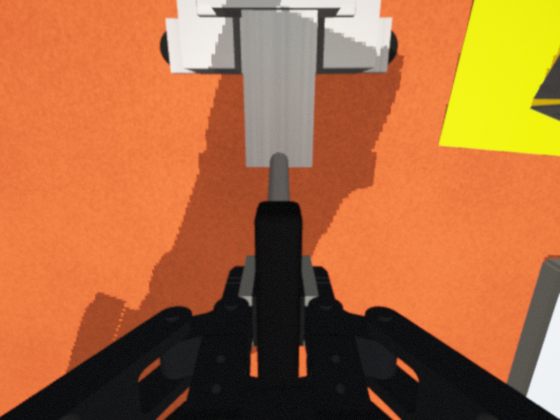

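The blade tip is pushing the flange squarely and the plate is straight. Continuing towards the springs.

>>> play_rows(
  increments=[
    [0,0,0,0,-0.3,0,1],
    [0,0,0,0,-0.6,0,1],
    [0,0,0,0,-0.9,0,1],
    [0,0,0,0,-1.2,0,1],
    [0,0,0,0,-1.5,0,1],
  ],
)

```text
clock: 14.7
tcp_pos: [0.4521, -0.2366, 0.1197]
ee_rot: [-180.0, 0.0, -88.2]
wrist_force: [-0.4, -0.8, -2.2]
gripper_width: 0.186
```

>>> play_rows(
  increments=[
    [0,0,0,0,-0.2,0,1],
    [0,0,0,0,-0.4,0,1],
    [0,0,0,0,-0.6,0,1],
    [0,0,0,0,-0.8,0,1],
  ],
)

```text
clock: 15.1
tcp_pos: [0.4598, -0.2364, 0.1197]
ee_rot: [180.0, 0.0, -88.2]
wrist_force: [-2.0, -0.2, -1.5]
gripper_width: 0.19
```

```bash
python3 - <<'E'
from h import *
row([.4255,-.2378,.120],[180,0,-88.2]);s=snap('wrist','w14.png');s=snap('scene','s14.png');cv2.imwrite('pics/s14c.png',cv2.resize(s['img'][180:330,130:310],None,fx=4,fy=4)[:,:,::-1])
E
```

```text
turn [ 0.01  0.01 -0.03] shift cm [ 0.03  3.43 -0.03] from [ 0.4598 -0.2364  0.1197] [ 1.7999e+02  1.0000e-02 -8.8230e+01] t 15.1 F [-2.  -0.2 -1.5]
```

View pics/s14c.png

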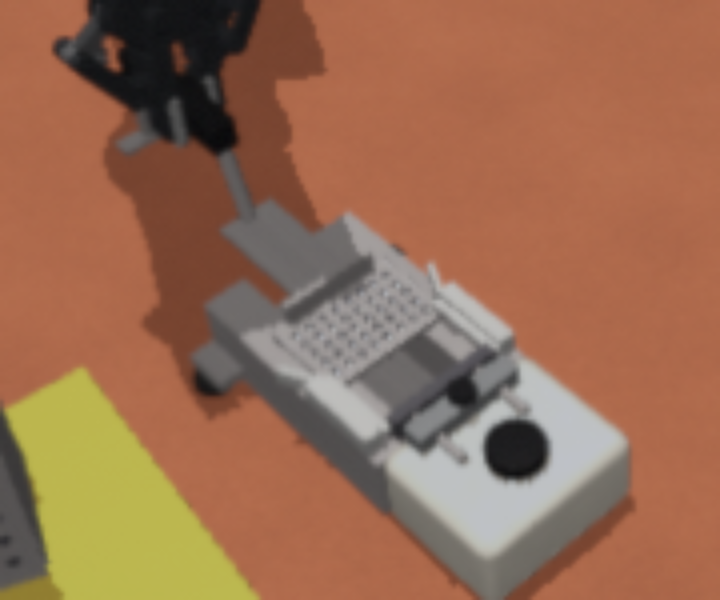

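View pics/w14.png

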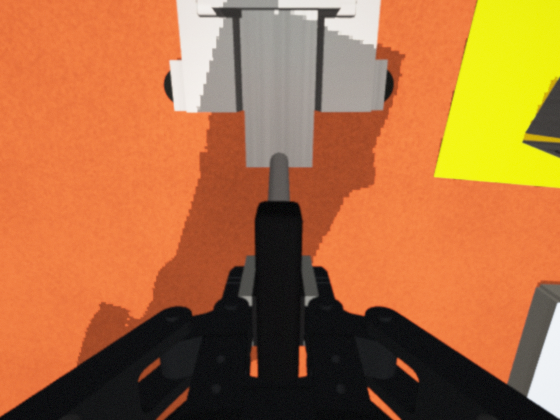

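The plate has entered the cheeks straight. Pushing on through the springs in small steps.

>>> play_rows(
  increments=[
    [0,0,0,0,-0.15,0,1],
    [0,0,0,0,-0.3,0,1],
    [0,0,0,0,-0.45,0,1],
    [0,0,0,0,-0.6,0,1],
  ],
)

```text
clock: 15.6
tcp_pos: [0.4652, -0.2363, 0.1196]
ee_rot: [179.9, 0.0, -88.2]
wrist_force: [-9.8, -2.6, 3.2]
gripper_width: 0.191
```

>>> play_rows(
  increments=[
    [0,0,0,0,-0.15,0,1],
    [0,0,0,0,-0.3,0,1],
    [0,0,0,0,-0.45,0,1],
    [0,0,0,0,-0.6,0,1],
  ],
)

```text
clock: 16.0
tcp_pos: [0.4713, -0.236, 0.1195]
ee_rot: [179.9, 0.0, -88.2]
wrist_force: [-6.0, -0.9, -0.6]
gripper_width: 0.191
```

>>> play_rows(
  increments=[
    [0,0,0,0,-0.15,0,1],
    [0,0,0,0,-0.3,0,1],
    [0,0,0,0,-0.45,0,1],
    [0,0,0,0,-0.6,0,1],
  ],
)

```text
clock: 16.4
tcp_pos: [0.4772, -0.2358, 0.1195]
ee_rot: [179.9, 0.0, -88.2]
wrist_force: [-5.7, -1.5, -0.5]
gripper_width: 0.192
```

```bash
python3 - <<'E'
from h import *
row([.4255,-.2378,.120],[180,0,-88.2]);s=snap('wrist','w15.png');w=cloud(s)
for r in range(40,165,20): print(r,w[r,280].round(4))
E
```

```text
turn [ 0.07  0.03 -0.03] shift cm [ 0.04  5.18 -0.04] from [ 0.4772 -0.2358  0.1195] [ 1.7993e+02  3.0000e-02 -8.8230e+01] t 16.4 F [-5.7 -1.5 -0.5]
40 [ 0.5839 -0.2319  0.0601]
60 [ 0.5748 -0.2322  0.0619]
80 [ 0.5657 -0.2325  0.0611]
100 [ 0.5561 -0.2328  0.0617]
120 [ 0.5463 -0.2331  0.0616]
140 [ 0.5359 -0.2335  0.0605]
160 [ 0.5269 -0.2338  0.0705]
```

View pics/w15.png

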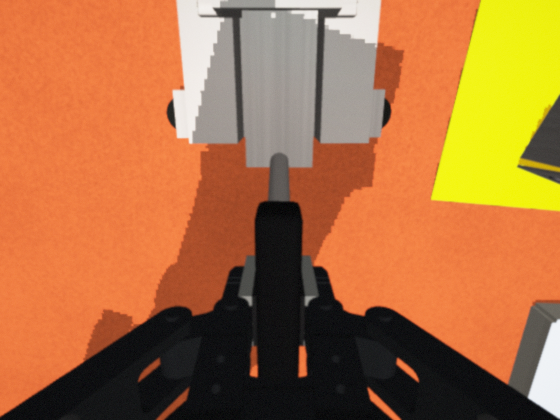

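Past the springs (peak about 10 N, now rubbing at about 5 N), blade level. The stop is expected near TCP x ≈ 0.4995, so I'll approach gently.

>>> play_rows(
  increments=[
    [0,0,0,0,-0.1,0,1],
    [0,0,0,0,-0.2,0,1],
    [0,0,0,0,-0.3,0,1],
    [0,0,0,0,-0.4,0,1],
    [0,0,0,0,-0.5,0,1],
  ],
)

```text
clock: 16.95
tcp_pos: [0.4823, -0.2356, 0.1195]
ee_rot: [179.9, 0.0, -88.2]
wrist_force: [-5.1, -0.6, 0.0]
gripper_width: 0.188
```

>>> play_rows(
  increments=[
    [0,0,0,0,-0.1,0,1],
    [0,0,0,0,-0.2,0,1],
    [0,0,0,0,-0.3,0,1],
    [0,0,0,0,-0.4,0,1],
    [0,0,0,0,-0.5,0,1],
  ],
)

```text
clock: 17.45
tcp_pos: [0.4873, -0.2355, 0.1195]
ee_rot: [179.9, 0.0, -88.2]
wrist_force: [-4.4, -1.1, -0.4]
gripper_width: 0.191
```

>>> play_rows(
  increments=[
    [0,0,0,0,-0.08,0,1],
    [0,0,0,0,-0.16,0,1],
    [0,0,0,0,-0.24,0,1],
    [0,0,0,0,-0.32,0,1],
  ],
)

```text
clock: 17.85
tcp_pos: [0.4905, -0.2354, 0.1196]
ee_rot: [179.9, 0.0, -88.2]
wrist_force: [-4.8, -0.9, -1.5]
gripper_width: 0.194
```

>>> play_rows(
  increments=[
    [0,0,0,0,-0.06,0,1],
    [0,0,0,0,-0.12,0,1],
    [0,0,0,0,-0.18,0,1],
    [0,0,0,0,-0.24,0,1],
  ],
)

```text
clock: 18.25
tcp_pos: [0.4929, -0.2353, 0.1195]
ee_rot: [179.9, 0.0, -88.2]
wrist_force: [-4.8, -0.8, -0.4]
gripper_width: 0.191
```

>>> play_rows(
  increments=[
    [0,0,0,0,-0.05,0,1],
    [0,0,0,0,-0.1,0,1],
    [0,0,0,0,-0.15,0,1],
  ],
)

```text
clock: 18.55
tcp_pos: [0.4943, -0.2353, 0.1195]
ee_rot: [179.9, 0.0, -88.2]
wrist_force: [-5.0, -0.7, -0.9]
gripper_width: 0.19
```

>>> play_rows(
  increments=[
    [0,0,0,0,-0.05,0,1],
    [0,0,0,0,-0.1,0,1],
    [0,0,0,0,-0.15,0,1],
  ],
)

```text
clock: 18.85
tcp_pos: [0.4958, -0.2352, 0.1195]
ee_rot: [179.9, 0.0, -88.2]
wrist_force: [-5.4, -0.3, -1.4]
gripper_width: 0.192
```

>>> play_rows(
  increments=[
    [0,0,0,0,-0.05,0,1],
    [0,0,0,0,-0.1,0,1],
  ],
)

```text
clock: 19.05
tcp_pos: [0.4969, -0.2352, 0.1195]
ee_rot: [179.9, 0.0, -88.2]
wrist_force: [-5.7, -0.3, -0.4]
gripper_width: 0.188
```

>>> play_rows(
  increments=[
    [0,0,0,0,-0.05,0,1],
    [0,0,0,0,-0.1,0,1],
  ],
)

```text
clock: 19.25
tcp_pos: [0.4979, -0.2352, 0.1196]
ee_rot: [179.9, 0.0, -88.2]
wrist_force: [-6.2, -1.6, -0.2]
gripper_width: 0.189
```

```bash
python3 - <<'E'
from h import *
for i in range(1):
    s=snap('scene','s16.png');cv2.imwrite('pics/s16c.png',cv2.resize(s['img'][200:320,170:300],None,fx=5,fy=5,interpolation=cv2.INTER_CUBIC)[:,:,::-1])
print(arm.observe()['wrist_force'],arm.observe()['tcp_pos'])
E
```

```text
[-4.78875588 -0.43507358 -0.85097937] [ 0.49793704 -0.23517327  0.11954483]
```

View pics/s16c.png

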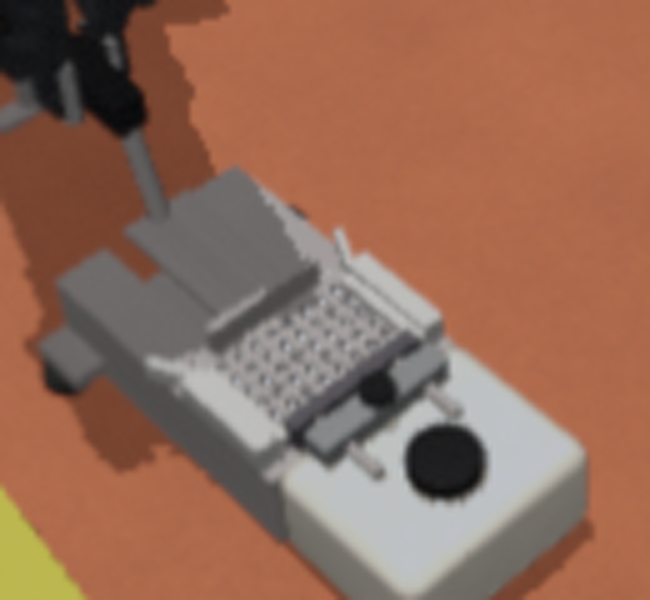

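The plate front is almost at the bar (crop ~(360,385)). Continuing in fine steps.

>>> play_rows(
  increments=[
    [0,0,0,0,-0.04,0,1],
    [0,0,0,0,-0.08,0,1],
  ],
)

```text
clock: 19.5
tcp_pos: [0.4987, -0.2351, 0.1195]
ee_rot: [179.9, 0.0, -88.2]
wrist_force: [-5.1, -0.5, -0.5]
gripper_width: 0.192
```

>>> play_rows(
  increments=[
    [0,0,0,0,-0.04,0,1],
    [0,0,0,0,-0.08,0,1],
  ],
)

```text
clock: 19.7
tcp_pos: [0.4995, -0.2351, 0.1196]
ee_rot: [179.9, 0.0, -88.2]
wrist_force: [-5.3, -0.7, -0.6]
gripper_width: 0.192
```

>>> play_rows(
  increments=[
    [0,0,0,0,-0.04,0,1],
    [0,0,0,0,-0.08,0,1],
  ],
)

```text
clock: 19.9
tcp_pos: [0.5002, -0.2351, 0.1195]
ee_rot: [179.9, 0.0, -88.2]
wrist_force: [-7.2, -1.2, 1.4]
gripper_width: 0.186
```

Contact is starting. Smaller steps from here.

>>> play_rows(
  increments=[
    [0,0,0,0,-0.02,0,1],
    [0,0,0,0,-0.02,0,1],
  ],
)

```text
clock: 20.1
tcp_pos: [0.5002, -0.2351, 0.1195]
ee_rot: [179.9, 0.0, -88.2]
wrist_force: [-6.3, -0.8, 0.6]
gripper_width: 0.189
```

>>> play_rows(
  increments=[
    [0,0,0,0,-0.02,0,1],
    [0,0,0,0,-0.02,0,1],
  ],
)

```text
clock: 20.3
tcp_pos: [0.5002, -0.2351, 0.1195]
ee_rot: [179.9, 0.0, -88.2]
wrist_force: [-7.9, -1.4, 0.7]
gripper_width: 0.191
```

>>> play_rows(
  increments=[
    [0,0,0,0,-0.02,0,1],
    [0,0,0,0,-0.03,0,1],
  ],
)

```text
clock: 20.5
tcp_pos: [0.5002, -0.2351, 0.1194]
ee_rot: [179.9, 0.0, -88.2]
wrist_force: [-10.6, -0.6, 3.3]
gripper_width: 0.185
```

>>> play_rows(
  increments=[
    [0,0,0,0,-0.02,0,1],
    [0,0,0,0,-0.03,0,1],
  ],
)

```text
clock: 20.7
tcp_pos: [0.5002, -0.2352, 0.1194]
ee_rot: [179.8, 0.0, -88.2]
wrist_force: [-12.8, -0.8, 4.3]
gripper_width: 0.191
```

About 12.8 N at the wrist and TCP stopped, so the plate is on the stop. I'll hold for 0.4 s.

>>> play_rows(
  increments=[
    [0,0,0,0,-0.01,0,1],
    [0,0,0,0,-0.01,0,1],
    [0,0,0,0,-0.01,0,1],
    [0,0,0,0,-0.01,0,1],
  ],
)

```text
clock: 21.1
tcp_pos: [0.5002, -0.2352, 0.1194]
ee_rot: [179.8, 0.0, -88.2]
wrist_force: [-12.3, 0.1, 4.8]
gripper_width: 0.191
```

```bash
python3 - <<'E'
from h import *
s=snap('scene','s17.png');cv2.imwrite('pics/s17c.png',cv2.resize(s['img'][200:320,170:300],None,fx=5,fy=5,interpolation=cv2.INTER_CUBIC)[:,:,::-1])
s=snap('wrist','w17.png');w=cloud(s)
for r in range(20,165,20): print(r,w[r,280].round(4))
print(arm.observe()['wrist_force'],arm.observe()['tcp_pos'],arm.observe()['wrist_torque'])
E
```

```text
20 [ 0.6152 -0.2311  0.0603]
40 [ 0.6065 -0.2313  0.0612]
60 [ 0.5977 -0.2316  0.0608]
80 [ 0.5885 -0.2319  0.0616]
100 [ 0.579  -0.2323  0.0612]
120 [ 0.5691 -0.2326  0.0611]
140 [ 0.5588 -0.2329  0.0605]
160 [ 0.5498 -0.2332  0.0702]
[-12.45090282  -0.4757911    4.21938774] [ 0.5002228  -0.23517321  0.11937852] [-0.13636251  2.43611125  0.01760792]
```

View pics/s17c.png

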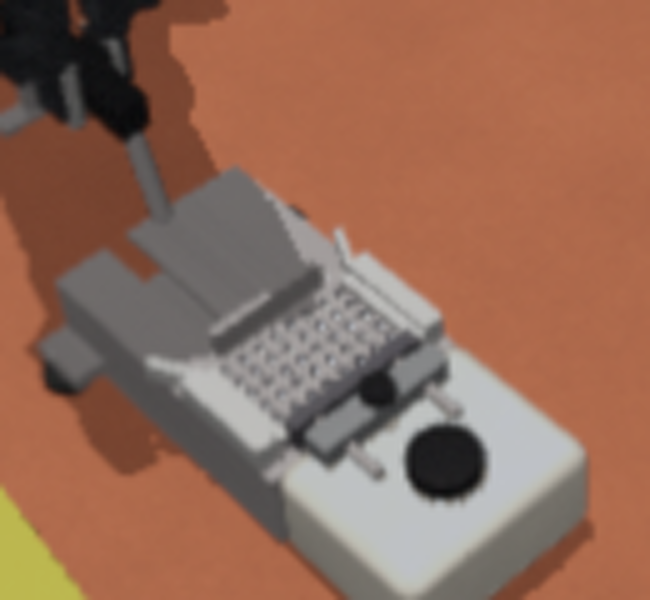

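View pics/w17.png

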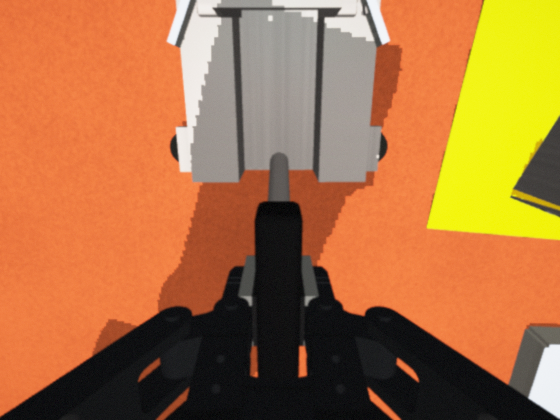

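The plate is seated against the bar, straight, with the blade level, after being held at about 12 N. Withdrawing straight back.

>>> play_rows(
  increments=[
    [0,0,0,0,0.1,0,1],
    [0,0,0,0,0.6,0,1],
    [0,0,0,0,1.6,0,1],
    [0,0,0,0,3.2,0,1],
    [0,0,0,0,5.0,0,1],
  ],
)

```text
clock: 21.7
tcp_pos: [0.4512, -0.2364, 0.1197]
ee_rot: [-180.0, 0.0, -88.2]
wrist_force: [-0.6, -0.5, -2.2]
gripper_width: 0.192
```

>>> play_rows(
  increments=[
    [0,0,0,0,1.8,0,1],
    [0,0,0,0,3.4,-0.5,1],
    [0,0,0,0,4.2,-1.5,1],
    [0,0,0,0,4.5,-3.0,1],
    [0,0,0,0,4.5,-4.0,1],
  ],
)

```text
clock: 22.2
tcp_pos: [0.4071, -0.2383, 0.1615]
ee_rot: [-179.9, -0.0, -88.2]
wrist_force: [-0.5, -0.4, -2.6]
gripper_width: 0.187
```

```bash
python3 - <<'E'
from h import *
row([.50,.03,.160],[180,0,-88.2]);s=snap('scene','s18.png');cv2.imwrite('pics/s18c.png',cv2.resize(s['img'][200:320,170:300],None,fx=5,fy=5,interpolation=cv2.INTER_CUBIC)[:,:,::-1])
E
```

```text
turn [-0.09 -0.03 -0.04] shift cm [-26.53 -10.12   0.15] from [ 0.4071 -0.2383  0.1615] [-1.7991e+02 -3.0000e-02 -8.8240e+01] t 22.2 F [-0.5 -0.4 -2.6]
```

View pics/s18c.png

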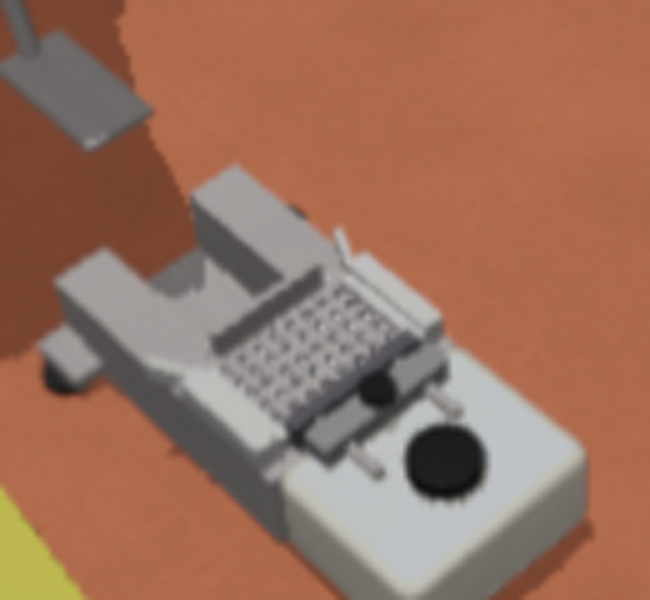

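The plate stays home. Moving the lifter to the free table area near (0.50, 0.03).

>>> play_rows(
  increments=[
    [0,0,0,-1,-0.2,0,1],
    [0,0,0,-4,-1,0,1],
    [0,0,0,-8,-2.5,0,1],
    [0,0,0,-12,-4,0,1],
    [0,0,0,-16,-6,0,1],
  ],
)

```text
clock: 22.75
tcp_pos: [0.4617, -0.0738, 0.1593]
ee_rot: [180.0, 0.0, -88.2]
wrist_force: [-0.0, -0.2, -1.7]
gripper_width: 0.189
```

>>> play_rows(
  increments=[
    [0,0,0,-4,-1.8,0,1],
    [0,0,0,-7.5,-3.2,0.5,1],
    [0,0,0,-9.8,-4,1.5,1],
    [0,0,0,-10.5,-4.1,3,1],
    [0,0,0,-10.5,-4.1,4,1],
  ],
)

```text
clock: 23.25
tcp_pos: [0.4992, 0.0323, 0.1184]
ee_rot: [179.9, 0.1, -88.0]
wrist_force: [-0.2, 0.5, -2.4]
gripper_width: 0.192
```

>>> play_rows(
  increments=[
    [-0.1,0,0,0,0,1.5,1],
    [-0.1,0,0,0,0,3,1],
    [-0.1,0,0,0,0,4,1],
    [-0.1,0,0,0,0,4.6,1],
    [-0.1,0,0,0,0,4.8,1],
  ],
)

```text
clock: 23.75
tcp_pos: [0.4994, 0.0298, 0.0713]
ee_rot: [179.9, 0.0, -88.2]
wrist_force: [0.6, 0.3, -1.9]
gripper_width: 0.189
```

```bash
python3 - <<'E'
from h import *
row([.50,.03,.063],[180,0,-88.2]);s=snap('wrist','w19.png')
E
```

```text
turn [ 0.15  0.01 -0.04] shift cm [-0.01 -0.07  0.83] from [0.4994 0.0298 0.0713] [ 1.7985e+02  1.0000e-02 -8.8240e+01] t 23.75 F [ 0.6  0.3 -1.9]
```

View pics/w19.png

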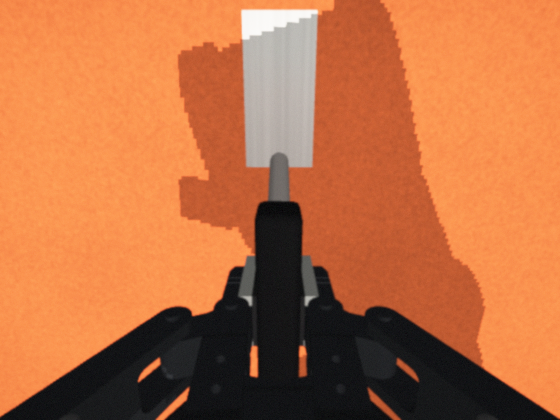

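Clear spot. Lowering slowly to touch.

>>> play_rows(
  increments=[
    [0.1,0,0,0,0,0.2,1],
    [0.1,0,0,0,0,0.4,1],
    [0.1,0,0,0,0,0.6,1],
    [0.1,0,0,0,0,0.7,1],
  ],
)

```text
clock: 24.2
tcp_pos: [0.4997, 0.03, 0.0648]
ee_rot: [-180.0, 0.0, -88.2]
wrist_force: [-1.1, 0.4, -1.9]
gripper_width: 0.188
```

>>> play_rows(
  increments=[
    [0,0,0,0,0,0.05,1],
    [0,0,0,0,0,0.1,1],
    [0,0,0,0,0,0.1,1],
  ],
)

```text
clock: 24.5
tcp_pos: [0.4996, 0.03, 0.0638]
ee_rot: [180.0, 0.0, -88.2]
wrist_force: [0.5, 0.8, -2.5]
gripper_width: 0.188
```

>>> play_rows(
  increments=[
    [0,0,0,0,0,0.05,1],
    [0,0,0,0,0,0.07,1],
    [0,0,0,0,0,0.07,1],
  ],
)

```text
clock: 24.8
tcp_pos: [0.4996, 0.03, 0.0631]
ee_rot: [180.0, 0.0, -88.2]
wrist_force: [0.0, 0.7, -1.9]
gripper_width: 0.188
```

>>> play_rows(
  increments=[
    [0,0,0,0,0,0.04,1],
    [0,0,0,0,0,0.06,1],
    [0,0,0,0,0,0.06,1],
  ],
)

```text
clock: 25.1
tcp_pos: [0.4997, 0.0299, 0.0629]
ee_rot: [-180.0, 0.0, -88.2]
wrist_force: [-4.2, -0.7, 9.8]
gripper_width: 0.189
```

Touching the table (+10 N). I'll ease off a little and open slowly.

>>> play_rows(
  increments=[
    [0,0,0,0,0,-0.04,1],
    [0,0,0,0,0,-0.04,0.75],
    [0,0,0,0,0,-0.04,0.65],
    [0,0,0,0,0,-0.04,0.5],
    [0,0,0,0,0,-0.04,0.4],
  ],
  squeeze=20,
)

```text
clock: 25.6
tcp_pos: [0.4997, 0.03, 0.0629]
ee_rot: [-180.0, 0.0, -88.2]
wrist_force: [0.4, 0.1, -0.2]
gripper_width: 0.598
```

```bash
python3 - <<'E'
from h import *
row([.50,.03,.063],[180,0,-88.2]);s=snap('wrist','w20.png');w=cloud(s)
for r in range(10,170,20): print(r,w[r,280].round(4))
E
```

```text
turn [-0.    0.01 -0.02] shift cm [ 0.   -0.03 -0.01] from [0.4997 0.03   0.0629] [-1.800e+02  1.000e-02 -8.822e+01] t 25.6 F [ 0.4  0.1 -0.2]
10 [0.6192 0.0343 0.0034]
30 [0.6105 0.0341 0.0045]
50 [0.6017 0.0338 0.0052]
70 [0.5928 0.0335 0.0044]
90 [0.5835 0.0332 0.0047]
110 [0.5738 0.0328 0.0057]
130 [0.5637 0.0325 0.005 ]
150 [0.5532 0.0321 0.0048]
```

View pics/w20.png

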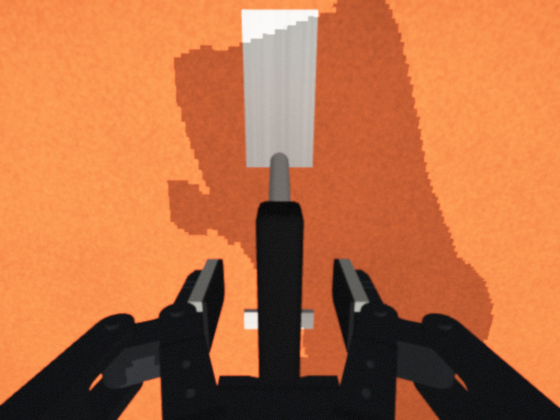

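Released, and the lifter stands flat. I'll retreat upward and check everything.

>>> play_rows(
  increments=[
    [0,0,0,0,0,-1,0.4],
    [0,0,0,0,0,-3,0.4],
    [0,0,0,0,0,-6,0.4],
    [0,0,0,0,0,-10,0.4],
    [0,0,0,0,0,-14,0.4],
  ],
)

```text
clock: 26.15
tcp_pos: [0.4992, 0.0301, 0.205]
ee_rot: [180.0, 0.0, -88.2]
wrist_force: [0.5, 0.2, -0.7]
gripper_width: 0.603
```

>>> play_rows(
  increments=[
    [0,0,0,0,0,-4,0.4],
    [0,0,0,5,-4,-8,0.4],
    [0,0,0,10,-8,-10,0.4],
    [0,0,0,14,-10,-11,0.4],
    [0,0,0,16,-11,-11,0.4],
  ],
)

```text
clock: 26.65
tcp_pos: [0.611, -0.1204, 0.3137]
ee_rot: [-179.9, 0.0, -88.2]
wrist_force: [0.3, -0.1, 0.8]
gripper_width: 0.601
```

```bash
python3 - <<'E'
from h import *
o=arm.observe();print(o['tcp_pos'],o['clock'])
s=snap('wrist','w21.png');w=cloud(s);np.save('w21.npy',w);snap('top','t21.png');snap('scene','s21.png')
E
```

```text
[ 0.6109926  -0.12040099  0.31373478] 26.65
```

View pics/w21.png

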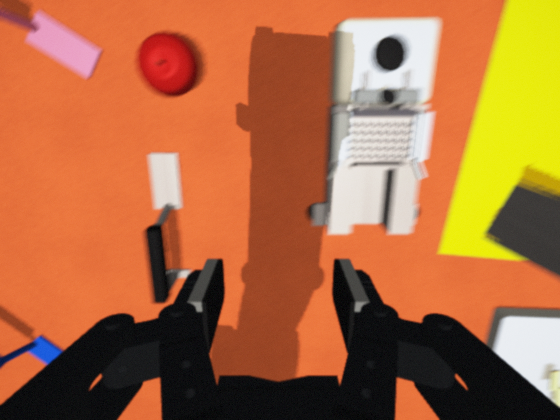

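View pics/s21.png

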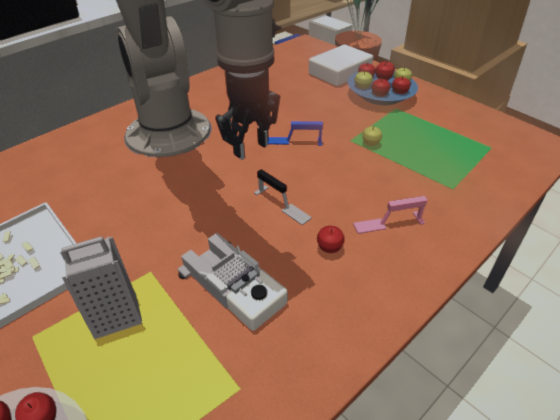

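All is in place: the plate is in the bay at (380,137), the lifter stands at (160,230), and the fruit is unmoved. The wrist picture was blurred by motion, so I'll settle and take a last measurement.

>>> play_rows(
  increments=[
    [0,0,0,4,1,0,0.4],
    [0,0,0,6,1,0,0.4],
    [0,0,0,6,1,0,0.4],
    [0,0,0,6,1,0,0.4],
    [0,0,0,6,1,0,0.4],
  ],
)

```text
clock: 27.3
tcp_pos: [0.6019, -0.1778, 0.3115]
ee_rot: [-180.0, 0.1, -88.1]
wrist_force: [0.3, -0.3, -0.1]
gripper_width: 0.598
```

```bash
python3 - <<'E'
from h import *
s=snap('wrist','w22.png');w=cloud(s);z=w[...,2]
a=np.radians(1.8);d=np.array([np.cos(a),np.sin(a)]);l=np.array([-d[1],d[0]])
q=w[...,:2]-np.array([.576,-.2302]);X=q@d;Y=q@l
k=(z>.048)&(z<.0535)&(abs(Y)<.034)&(X>.03)&(X<.098)
print('plate X',np.percentile(X[k],[1,99]).round(4),'z',np.median(z[k]).round(4))
p=w[k];A=np.c_[p[:,:2],np.ones(len(p))];print('tilt',np.linalg.lstsq(A,p[:,2],rcond=None)[0][:2].round(4))
k=(z>.0605)&(z<.068)&(X>.03)&(X<.06)&(abs(Y)<.034);print('flange X',np.percentile(X[k],[1,50,99]).round(4),'Y',np.percentile(Y[k],[1,99]).round(4),k.sum())
u=np.polyfit(Y[k],X[k],1);print('flange yaw err deg',-np.degrees(np.arctan(u[0])))
k=(z>.056)&(z<.066)&(X>.08)&(X<.111)&(abs(Y)<.034);print('bar X',np.percentile(X[k],[1,50,99]).round(4))
im=s['img'].astype(int)
k=(w[...,0]>.54)&(w[...,0]<.63)&(abs(w[...,1]-.032)<.03)&(z>.002)&(z<.012)&(im[...,0]-im[...,2]<60);p=w[k];print('blade',p.min(0),p.max(0))
c=cv2.resize(s['img'][0:240,250:430],None,fx=2.5,fy=2.5);cv2.imwrite('pics/c22.png',c[:,:,::-1])
for n in('top',):
  import cv2 as _c
  t0=_c.imread('pics/t0.png').astype(int);t1=snap('top')['img'][:,:,::-1].astype(int);dd=abs(t0-t1).max(-1)
  for nm,(u,v) in dict(appleA=(277,163),appleB=(130,236),grater=(445,226)).items():print(nm,(dd[v-14:v+14,u-14:u+14]>40).mean())
E
```

```text
plate X [0.0479 0.0975] z 0.0507
tilt [ 0.0025 -0.0006]
flange X [0.0435 0.046  0.0478] Y [-0.0299  0.0302] 276
flange yaw err deg 0.056613053790429906
bar X [0.0998 0.1039 0.1109]
blade [0.54430845 0.01409582 0.00205509] [0.61937908 0.05217096 0.01172853]
appleA 0.0
appleB 0.0
grater 0.0
```

View pics/w22.png

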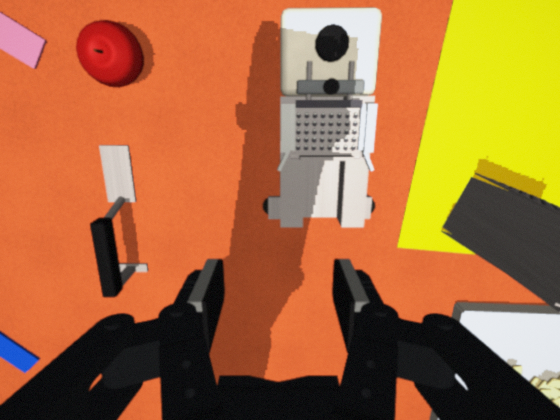

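The final picture shows the plate centred in the bay against the bar at (330,128) and the lifter standing clear at (115,220). Handing in.

```bash
python3 -c "
from cell import arm
print(arm.close_job())"
```

```text
the job is handed in; nothing more can be done
None
```

I laid the plate on the ledges, pushed it home against the end stop with the lifter's blade tip, and handed the job in at about 27 s; no verdict came back. The lifter now stands released on the open table at about (0.50, 0.03).

**Push:** The wrist read about 10 N going through the side springs and about 5 N of rubbing after them. I held the plate against the stop for roughly half a second at 12–13 N. After subtracting the rubbing, I estimate 6–8 N reached the stop, a little below a kilogram's weight. I could not measure the stop force directly.

**Last camera checks:**
- **Plate position:** the centre is about 4.5 mm short of the bay point and centred sideways to less than 1 mm. Its front edge touches the bar within camera accuracy (99.5 mm against 99.8 mm ahead of the ledges point).
- **Plate attitude:** yaw error is under 0.1° and tilt is below 0.003 rad.
- **Lifter:** the blade and heel are flat on the table, well clear of the holder.
- **Fruit and box grater:** none has moved compared with the starting picture.

None of these checks failed or disagreed. One wrist picture was blurred by motion, so I retook it. When lowering onto the handle, the gripper first came down about 3 mm off centre. I corrected that before closing.

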